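# Comb gauge pins into a slide tray and set the slide to its mark

## Robot

A 6-joint arm with a two-finger parallel gripper is mounted at the origin on a cart in front of the work surface, level with it; the furniture and walls round the work are solid. World frame = base frame: x ahead of the robot, y to its left, z up, the work surface at z = 0. Lengths are in m, angles in rad, forces in N, time in s.
With the tool pointing down it reaches from about 0.35 to 0.875 m from the base axis. Payload 4.2 kg.
Tool frame: the origin (TCP) lies between the finger pads; the fingertips stand 11 mm ahead of it and the grasp point (between the pads) lies 8 mm behind it; z points along the fingers, y is the line along which they close (so a half turn about z gives the same grasp; the last joint's range is limited). The gripper opens to 87 mm and grips with 3 to 60 N. Pads are 19 mm wide; open, the fingers measure 117 mm over their backs; the gripper's body (75 mm by 190 mm) begins 51 mm behind the grasp point.
Start: joints at [-1.05, 0.385, 0.008, 0, -1.194, -0.259], TCP at [0.162, -0.604, 0.234] pointing down, gripper open.
Joint ranges: [-3.14, 3.14], [-1.21, 2.06], [-1.07, 1.41], [-3.16, 2.05], [-2.99, -0.16], [-3.1, 3.1]. Speed limits (rad/s): [2.79, 2.79, 3.14, 3.14, 3.14, 3.14].

## Interface

Orientations are given as a unit quaternion [w, x, y, z].
In Python, from rig import robot, cams gives the robot as it stands.
- The arm moves only by the tool jog_arm, never from a script. Its argument "rows" is a list of rows, each a list of 7 numbers: the finger opening in mm, from 0 to 87, then the shift along the world's x, y, z in mm, then the turn, a rotation vector about the world's x, y, z in units of 6 degrees (1.0 is 6 degrees). In form: [[jaw, tx, ty, tz, ax, ay, az], ...]. A call has 1 to 12 rows; each row shifts and turns the commanded pose from where the row before left it; what a row does not reach is not made up. A row lasts 1/12 s, in which the tool goes at most 41.7 mm and 7.16 degrees, less where a joint would pass 70% of its speed; a pose out of reach is approached as far as the arm can. A call with a gripper value outside its range is refused whole. The fingers move at their own pace and stop on an object; "force" is the grip in N (left out, the last holds). Time passes only in rows, so rows that do not move let the fingers close. It gives the time, the measured TCP pose, the force, the opening and the grip force at its end, in the units of the state.
- robot.get_state(): the state, without advancing time (a new reading comes with each control period).
- cams.get_image(name): name is "scene" or "top" or "wrist"; returns the picture (420x560x3 uint8, red, green, blue); there is no depth.
- cams.camera_info(name): a dict with "fov_y" (degrees; the focal length in pixels is half the picture's height over the tangent of half this angle, whatever the lens; pixels are square), "cx", "cy" (the principal point, pixels), "extrinsics" (4x4, takes a point from world to camera coordinates); the wrist camera has in their place "T_tool_cam" (4x4, takes a point from camera to tool coordinates, whose origin is the TCP and whose axes are the flange's). Camera axes: x right, y up, looking along -z (the intrinsics and any distortion apply to the point x, -y, -z); pixel columns grow to the right and rows downward; lengths in m; the calibration is good to about 2 mm. A picture is of the moment at which its call begins: read the wrist's pose just before it. camera_info takes no time and is no camera call.
- robot.sign_off(): hands the job in; it is judged then, once.
The state is a dict: "t": time; "qpos": joint angles; "dq": joint speeds; "tau": joint torques, N m; "position": TCP position; "tcp_rot": TCP orientation; "wrist_force": force on the tool from outside, world axes, zero at the start; "torque": the same for the moment, N m; "width": finger opening in m; "grip_force": force on a finger pad.
Only numpy, scipy, OpenCV 4.12 (cv2) and the standard library are available. Lean on these libraries where they do the work, as an engineer would, in place of code of your own. Each camera call takes 0.05 s, during which the arm holds its last target. There are 200 camera calls.

## Task

Draw the comb along the grooved tray until every pin that lies askew in it has dropped into a groove of its own, stand the comb back on its rubber mat, and lay the loose pins from the bench in empty grooves. Then set the slide with its handwheel: wind the carriage back towards the wheel until its pointer is at least 4 mm past the line on the red marker, and from there bring the pointer up to the line, so that the last movement is away from the wheel and the screw's play is taken up. Leave the other things round the work where they are.

Things in the scene. Friction and masses are not known exactly. Their poses are not given: they have to be found in the camera images.
- slide: hand-driven slide unit, fixed to the bench: aluminium rail 345 mm long along its y axis, 76 mm wide; origin on the bench under the rail's middle line. Grey gearbox with the handwheel at its -y end; the blue pin tray rides on the carriage at the other end.
- wheel_axis (a point): centre of the black handwheel (82 mm diameter, upright axis, 10 mm thick) at mid rim. Turned anticlockwise seen from above it draws the carriage towards the wheel (-y of the slide), clockwise it drives it away (+y): 10 mm of travel a turn, less 3 mm of play (nearly a third of a turn) at each reversal.
- crank_handle (a point): middle of the handwheel's black crank handle: upright revolving sleeve, 17 mm diameter, 36 mm tall, 30 mm from the wheel's axis, its lower end 1 mm above the wheel. It turns freely in itself, so it can be led round in a circle without turning the gripper. Turning the wheel takes about 4 N at the handle; it stays where it is left.
- handwheel (a joint): angle of the handwheel in rad, growing clockwise seen from above
- carriage (a joint): travel of the carriage along the slide's y axis in m, 0 as at the start, negative towards the handwheel. The carriage slides stiffly (6 N); only the screw moves it, apart from the play.
- nut_play (a joint): where the screw's nut lies within its play in the carriage: +0.0015 m when the carriage was last driven away from the handwheel, -0.0015 m when last drawn towards it
- pointer (a point): tip of the brass pointer at the wheel end of the carriage, on the rail's front side; axes as the slide's
- marker_line (a point): white line on top of the red marker clamped to the rail's front edge; axes as the slide's. The pointer is at the line when both have the same place along the slide's y axis; it starts 10 to 23 mm from it on the +y side. The marker is fixed.
- tray (a point): middle of the blue tray on the carriage, at the height of the groove bottoms (48 mm above the bench); y along the grooves. Six 90-degree V grooves, 20 mm apart, at x = -50, -30, -10, 10, 30, 50 mm; ridge tops 10 mm above the groove bottoms. Inside 120 mm wide (x), 154 mm long (y); walls 3 mm thick, tops of the side walls 18 mm, of the end walls 28 mm above the groove bottoms.
- pin_1_mid (a point): middle of a bright ground steel pin, 12 mm diameter, 100 mm long, 95 g; the point is on its centre line, its y axis runs along the pin. It lies in the tray at the start, if present. The pin is seated in a groove when its middle is 8 to 9.5 mm above the groove bottoms; lying askew over a ridge it is 14 to 16 mm above them.
- pin_2_mid (a point): middle of a bright ground steel pin, 12 mm diameter, 100 mm long, 95 g; the point is on its centre line, its y axis runs along the pin. It lies in the tray at the start, if present. The pin is seated in a groove when its middle is 8 to 9.5 mm above the groove bottoms; lying askew over a ridge it is 14 to 16 mm above them.
- pin_3_mid (a point): middle of a bright ground steel pin, 12 mm diameter, 100 mm long, 95 g; the point is on its centre line, its y axis runs along the pin. It lies in the tray at the start, if present. The pin is seated in a groove when its middle is 8 to 9.5 mm above the groove bottoms; lying askew over a ridge it is 14 to 16 mm above them.
- pin_4_mid (a point): middle of a bright ground steel pin, 12 mm diameter, 100 mm long, 95 g; the point is on its centre line, its y axis runs along the pin. It lies loose on the bench at the start, if present. Let go over an empty groove some 10 mm too high, it drops in. Instruments up to 90 mm tall stand behind: a wide gripper takes a pin that lies near them by its nearer half.
- pin_5_mid (a point): middle of a bright ground steel pin, 12 mm diameter, 100 mm long, 95 g; the point is on its centre line, its y axis runs along the pin. It lies loose on the bench at the start, if present. Let go over an empty groove some 10 mm too high, it drops in. Instruments up to 90 mm tall stand behind: a wide gripper takes a pin that lies near them by its nearer half.
- comb_grip (a point): centre of the comb's wooden grip, 36 mm along the comb's x, 22 mm thick (y), 44 mm tall, 68 mm above the comb's feet; comb 142 mm long (x), 90 mm tall, 160 g
- comb_foot (a point): point under the comb's middle, level with the feet it stands on. Five round tines (5 mm) hang along its x at 0, +-20, +-40 mm, ends 2 mm above the feet. Its end cheeks (50 mm long in y, 132 mm apart inside) straddle the tray's 126 mm width: when its white runners rest on the side walls the feet are level with the ridge tops and the tines run just over the ridges.
- mat_mid (a point): middle of the comb's black rubber mat, 100 x 180 mm (x, y), 2 mm thick; this point on its top
- oil_bottle: small oil bottle, 36 mm diameter, 92 mm tall, bystander; origin under it
- loupe: black loupe, 31 mm, bystander; origin under it
- tape_roll: roll of tape, 68 mm, bystander; origin under it. Between mat and bench pins, behind the handwheel, the fixed comparator stand is 0.22 m tall: carry things across above it

How it is judged:
On the way, in this order (a step that is already met when the one before it is completed fails the run):
1. the pins that lay askew in the tray have been combed: each is down in a groove while the comb is still down in the tray (z of pin_1_mid in the frame of tray between 0 and 0.0115 m and angle between the y axis of each of pin_1_mid, pin_2_mid, pin_3_mid and the y axis of tray, either way round below 0.1 rad and x of pin_1_mid in the frame of tray between -0.062 and 0.062 m and y of pin_1_mid in the frame of tray between -0.04 and 0.04 m and z of pin_2_mid in the frame of tray between 0 and 0.0115 m and x of pin_2_mid in the frame of tray between -0.062 and 0.062 m and y of pin_2_mid in the frame of tray between -0.04 and 0.04 m and z of pin_3_mid in the frame of tray between 0 and 0.0115 m and x of pin_3_mid in the frame of tray between -0.062 and 0.062 m and y of pin_3_mid in the frame of tray between -0.04 and 0.04 m and x of comb_foot in the frame of tray between -0.015 and 0.015 m and y of comb_foot in the frame of tray between -0.09 and 0.09 m and z of comb_foot in the frame of tray below 0.02 m), for 0.2 s.
2. the carriage has been wound back towards the wheel until the pointer is more than 3 mm past the marker's line (y of pointer in the frame of marker_line below -0.003 m), for 0.1 s.
3. the pointer has been brought back up to the line within 2 mm, the screw's play taken up by driving away from the wheel (y of pointer in the frame of marker_line between -0.002 and 0.002 m and value of joint nut_play above 0.0008 m), for 0.2 s.
At the end, for the whole second after the job is handed in: Every pin lies parallel in a groove (middle under 11.5 mm over the groove bottoms, within 0.1 rad); the comb stands within 50 mm of the mat's middle; the pointer is within 2 mm of the line with the nut at the + side of its play; comb and carriage are at rest (all of step 3 and z of pin_1_mid in the frame of tray between 0 and 0.0115 m and angle between the y axis of each of pin_1_mid, pin_2_mid, pin_3_mid, pin_4_mid, pin_5_mid and the y axis of tray, either way round below 0.1 rad and x of pin_1_mid in the frame of tray between -0.062 and 0.062 m and y of pin_1_mid in the frame of tray between -0.04 and 0.04 m and z of pin_2_mid in the frame of tray between 0 and 0.0115 m and x of pin_2_mid in the frame of tray between -0.062 and 0.062 m and y of pin_2_mid in the frame of tray between -0.04 and 0.04 m and z of pin_3_mid in the frame of tray between 0 and 0.0115 m and x of pin_3_mid in the frame of tray between -0.062 and 0.062 m and y of pin_3_mid in the frame of tray between -0.04 and 0.04 m and z of pin_4_mid in the frame of tray between 0 and 0.0115 m and x of pin_4_mid in the frame of tray between -0.062 and 0.062 m and y of pin_4_mid in the frame of tray between -0.04 and 0.04 m and z of pin_5_mid in the frame of tray between 0 and 0.0115 m and x of pin_5_mid in the frame of tray between -0.062 and 0.062 m and y of pin_5_mid in the frame of tray between -0.04 and 0.04 m and horizontal distance between comb_foot and mat_mid below 0.05 m and height (world z) of comb_foot below 0.006 m and angle between comb_foot's own z axis and vertical below 0.1 rad and velocity of joint carriage between -0.002 and 0.002 m/s and linear speed of comb below 0.02 m/s); the robot touches nothing.
It fails at once if the oil bottle, the loupe or the tape roll is shifted more than 30 mm (distance of any of oil_bottle, loupe, tape_roll from where it was at the start of the episode above 0.03 m).
It fails at once if a pin or the comb falls to the floor (height (world z) of any of pin_1_mid, pin_2_mid, pin_3_mid, pin_4_mid, pin_5_mid, comb_foot below -0.1 m).
Of pin_1, pin_2, pin_3 only 2 to 3 are there at a start; the rules pass over those that are not, and their reading is None.
Of pin_4, pin_5 only 1 to 2 are there at a start; the rules pass over those that are not, and their reading is None.
At some moment in a run one of pin_4, pin_5 may be knocked a few centimetres aside while the robot is not near it.
It also fails if it takes over 210 s, if anything falls off the work surface, if the arm or the gripper's body presses on something with over 40 N, if the wrist force passes 120 N, or if a joint passes its speed limit or range.

## Working session

There is one attempt and no reset: what is moved stays moved. The work goes in short steps, Python scripts to look and compute and a tool call to move; the robot and the scene stay as the last step left them, time stands still between calls to the robot, and variables do not carry over. Pictures are saved under pics/ and viewed, at most 14 in all, crops included, and the job is handed in when it is done.

Besides the shell and the picture viewer there is one more tool, called in YAML: its name, and indented under it one key for each argument. jog_arm: Moves the arm, as the interface text tells. Its arguments: {"type":"object","properties":{"rows":{"type":"array"},"force":{"type":"number"}},"required":["rows"]}

```bash
mkdir -p pics; ls
cat > h.py <<'E'
import numpy as np, cv2
from rig import robot, cams
def grab(n, f=None):
    s=robot.get_state(); im=cams.get_image(n)
    if f: cv2.imwrite('pics/'+f, im[:,:,::-1])
    return im, s
E
python3 - <<'E'
from h import *
np.set_printoptions(precision=4,suppress=True)
a,_=grab('scene','scene0.png'); b,_=grab('top','top0.png'); w,s=grab('wrist','wrist0.png')
for n in ('scene','top','wrist'): print(n,cams.camera_info(n))
print(s)
E
```

```text
pics
scene {'fov_y': 50.07218880828821, 'cx': 276.40306148011905, 'cy': 209.08167673117688, 'extrinsics': array([[ 0.8842, -0.4666, -0.0199, -0.423 ],
       [ 0.2113,  0.3615,  0.9081, -0.2253],
       [-0.4165, -0.8072,  0.4183, -1.2565],
       [ 0.    ,  0.    ,  0.    ,  1.    ]])}
top {'fov_y': 55.885519424074005, 'cx': 276.47150707347305, 'cy': 208.0794187077225, 'extrinsics': array([[ 0.0105, -0.9999,  0.0022,  0.0981],
       [ 0.9759,  0.0107,  0.2178, -0.5495],
       [-0.2178, -0.0001,  0.976 , -1.2634],
       [ 0.    ,  0.    ,  0.    ,  1.    ]])}
wrist {'fov_y': 58.8281974979095, 'cx': 272.03034566841836, 'cy': 216.14511912662178, 'T_tool_cam': array([[ 0.0005,  0.9525,  0.3045,  0.0846],
       [ 1.    , -0.0007,  0.0007,  0.0002],
       [ 0.0009,  0.3045, -0.9525, -0.1521],
       [ 0.    ,  0.    ,  0.    ,  1.    ]])}
{'t': 0.1, 'qpos': array([-1.0504,  0.3855,  0.0068, -0.0004, -1.194 , -0.2586]), 'dq': array([ 0.0004, -0.0017,  0.0039,  0.0005,  0.0016,  0.0004]), 'tau': array([ -0.0006, -39.1689,  18.7934,   4.2319,   0.0134,  -0.0001]), 'position': array([ 0.1617, -0.6032,  0.2326]), 'tcp_rot': array([-0.0002, -0.1305,  0.9915,  0.001 ]), 'wrist_force': array([ 0.5478, -0.7508, -0.1723]), 'torque': array([ 0.0511, -0.0287, -0.0069]), 'grip_force': 0.0, 'width': 0.08696679303134658}
```

View pics/top0.png

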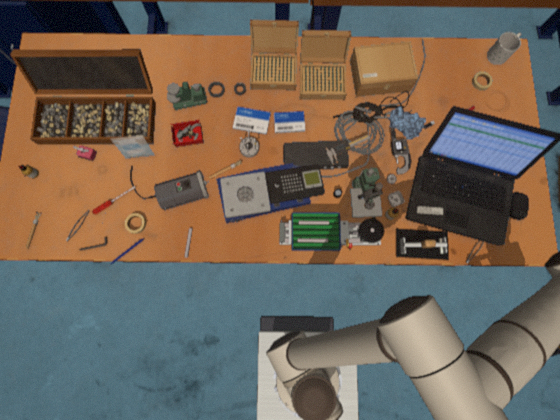

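View pics/scene0.png

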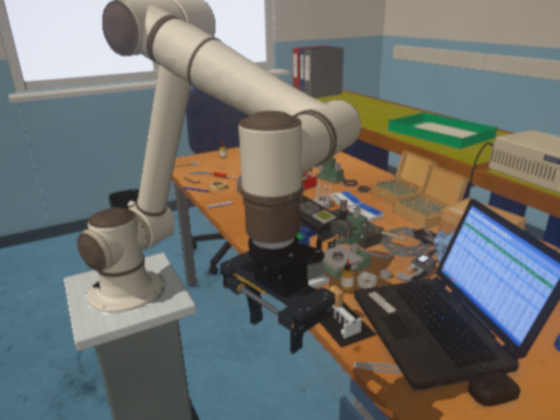

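The top view shows the tray at (315,231), handwheel (371,230), comb on its mat (422,243) and a bright pin on the bench at (189,240). Next I'll zoom in and convert these to coordinates.

```bash
cat >> h.py <<'E'
from scipy.spatial.transform import Rotation as R
def cam(n, s=None):
    c=cams.camera_info(n); f=210/np.tan(np.radians(c['fov_y']/2))
    K=np.array([[f,0,c['cx']],[0,f,c['cy']],[0,0,1]])
    if 'extrinsics' in c: M=np.linalg.inv(c['extrinsics'])
    else:
        q=s['tcp_rot']; T=np.eye(4); T[:3,:3]=R.from_quat([q[1],q[2],q[3],q[0]]).as_matrix(); T[:3,3]=s['position']; M=T@c['T_tool_cam']
    return K,M
def ray(n,uv,z,s=None):
    K,M=cam(n,s); uv=np.atleast_2d(np.array(uv,float)); d=np.c_[(uv[:,0]-K[0,2])/K[0,0],-(uv[:,1]-K[1,2])/K[0,0],-np.ones(len(uv))]@M[:3,:3].T
    o=M[:3,3]; return o+d*((z-o[2])/d[:,2])[:,None]
def proj(n,P,s=None):
    K,M=cam(n,s); p=(np.atleast_2d(P)-M[:3,3])@M[:3,:3]
    return np.c_[K[0,2]+K[0,0]*p[:,0]/-p[:,2],K[1,2]-K[0,0]*p[:,1]/-p[:,2]]
E
python3 - <<'E'
from h import *
np.set_printoptions(precision=3,suppress=True)
print(cams.camera_info('top').keys(), cams.camera_info('wrist').keys())
P=dict(tray=(315,231,.05),wheel=(371,230,.09),comb=(427,243,.09),mat=(422,243,0),pin=(189,240,.006),stand=(365,190,.2),bottle=(395,200,.05),edge=(300,261,0),pen=(128,250,0))
for k,v in P.items(): print(k,ray('top',v[:2],v[2])[0])
im=cv2.imread('pics/top0.png')
cv2.imwrite('pics/top0c.png',cv2.resize(im[150:270,170:470],(800,320),interpolation=cv2.INTER_CUBIC))
E
```

```text
dict_keys(['fov_y', 'cx', 'cy', 'extrinsics']) dict_keys(['fov_y', 'cx', 'cy', 'T_tool_cam'])
tray [ 0.474 -0.025  0.05 ]
wheel [ 0.473 -0.202  0.09 ]
comb [ 0.432 -0.38   0.09 ]
mat [ 0.444 -0.397  0.   ]
pin [0.445 0.402 0.006]
stand [ 0.576 -0.162  0.2  ]
bottle [ 0.583 -0.297  0.05 ]
edge [0.378 0.022 0.   ]
pen [0.41 0.61 0.  ]
```

View pics/top0c.png

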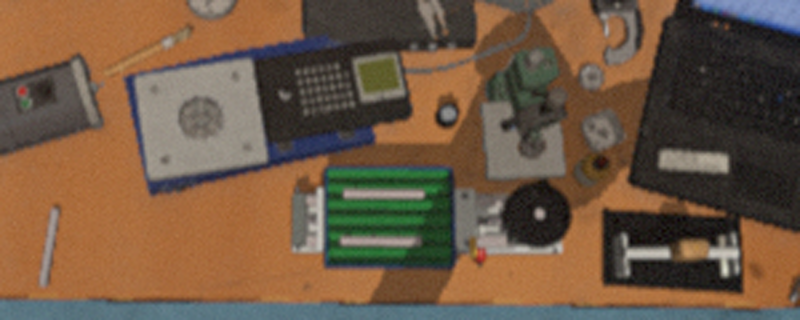

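The crop shows two pins in the tray, the red marker at crop (478,255), the comb on its mat on the right and one loose pin at left (50,245). I'll move the wrist camera over the slide for accurate views.

jog_arm:
  rows:
    - [87, 23, 32, 4, 0, 0, -0.25]
    - [87, 23, 32, 4, 0, 0, -0.25]
    - [87, 23, 32, 4, 0, 0, -0.25]
    - [87, 23, 32, 4, 0, 0, -0.25]
    - [87, 23, 32, 4, 0, 0, -0.25]
    - [87, 23, 32, 4, 0, 0, -0.25]
    - [87, 23, 32, 4, 0, 0, -0.25]
    - [87, 23, 32, 4, 0, 0, -0.25]
    - [87, 23, 32, 4, 0, 0, -0.25]
    - [87, 23, 32, 4, 0, 0, -0.25]
    - [87, 23, 32, 4, 0, 0, 0]
    - [87, 0, 0, 0, 0, 0, 0]

```text
t: 1.15
position: [0.4182, -0.2477, 0.2783]
tcp_rot: [0.001, -0.003, 1.0, 0.0]
wrist_force: [0.6, -0.3, 0.9]
width: 0.0871
grip_force: 0.0
```

Run:
```python
from h import *
np.set_printoptions(precision=4,suppress=True)
w,s=grab('wrist','w1.png'); print(s['t'],s['position'],s['tcp_rot'],s['qpos'],s['wrist_force'])
import pickle; pickle.dump(s,open('w1.pkl','wb'))
print(ray('wrist',[(0,210),(280,0),(280,420),(560,210)],0,s))
```

```text
1.15 [ 0.4182 -0.2477  0.2783] [ 0.0014 -0.0034  1.      0.    ] [-0.2001  0.1123 -0.2464 -0.0006 -1.2092 -1.3637] [ 0.5907 -0.3198  0.8604]
[[ 0.4668 -0.5763  0.    ]
 [ 0.2399 -0.2411  0.    ]
 [ 0.7879 -0.2335  0.    ]
 [ 0.4617  0.0998  0.    ]]
```

View pics/w1.png

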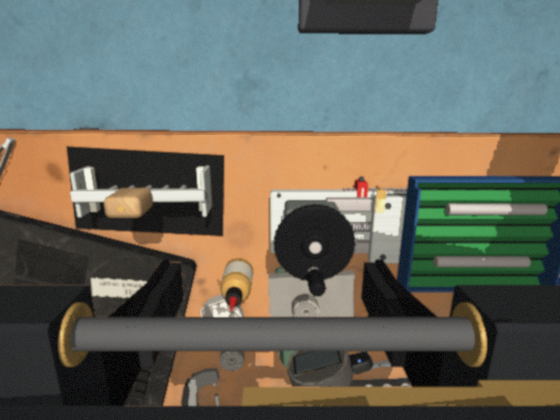

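The wrist view shows the comb grip at (128,201), wheel hub (315,246), crank handle (316,283), marker (361,187), pointer (380,200) and two pins in the tray at (497,210) and (483,262). I'll enlarge it to measure.

Run:
```python
from h import *
im=cv2.imread('pics/w1.png')
a=cv2.resize(im[140:240,60:240],(720,400),interpolation=cv2.INTER_CUBIC)[:, :]
b=cv2.resize(im[170:300,260:560],(750,325),interpolation=cv2.INTER_CUBIC)
c=np.zeros((600,760,3),np.uint8); a=cv2.resize(a,(486,270)); c[:270,:486]=a; c[272:597,:750]=b
cv2.imwrite('pics/w1c.png',c)
```

```text
(no output)
```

View pics/w1c.png

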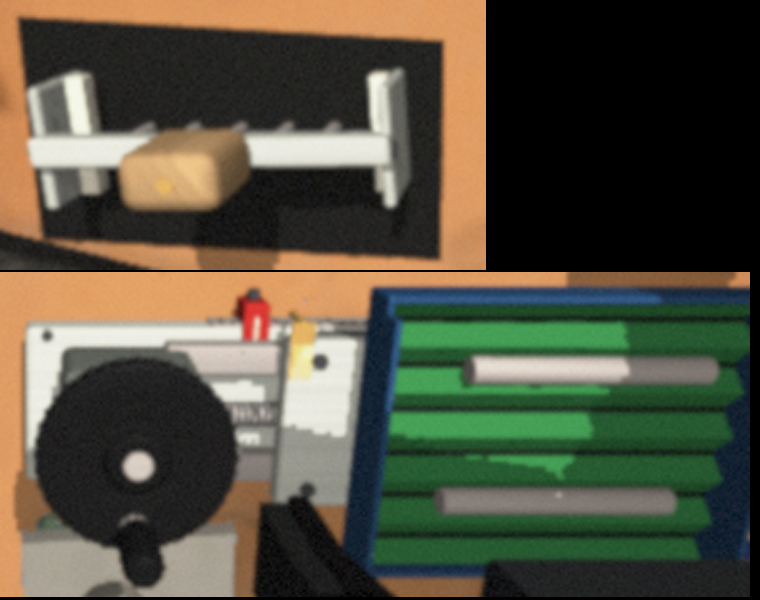

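Run:
```python
from h import *
import pickle; s=pickle.load(open('w1.pkl','rb'))
np.set_printoptions(precision=4,suppress=True)
A=lambda p:[(60+x/2.7,140+y/2.7) for x,y in p]
B=lambda p:[(260+x/2.5,170+(y-272)/2.5) for x,y in p]
r=lambda n,p,z:print(n,ray('wrist',p,z,s).tolist() if 0 else '\n',ray('wrist',p,z,s))
r('grip top',A([(122,152),(212,152),(212,208),(122,208),(167,180)]),.092)
r('mat',A([(18,17),(443,42),(440,258),(43,238)]),.002)
r('bar ends L,R top rear/front edges',A([(28,136),(30,168),(392,131),(392,164)]),.075)
r('wheel hub',B([(139,466)]),.10)
r('wheel rim top l/r/t/b',B([(35,455),(238,455),(138,357)]),.09)
r('handle',B([(145,572)]),.13)
r('marker line',B([(257,326),(257,310)]),.045)
r('pointer',B([(303,345),(303,315)]),.045)
r('tray front-left corner',B([(375,290)]),.066); r('tray back-left',B([(368,575)]),.066)
r('pinA ends hi',B([(465,370),(718,370)]),.063);r('pinB',B([(437,501),(677,502)]),.063)
```

```text
grip top 
 [[ 0.424  -0.4044  0.092 ]
 [ 0.4238 -0.3731  0.092 ]
 [ 0.4443 -0.3752  0.092 ]
 [ 0.4445 -0.4071  0.092 ]
 [ 0.434  -0.3899  0.092 ]]
mat 
 [[ 0.3896 -0.4822  0.002 ]
 [ 0.3988 -0.3031  0.002 ]
 [ 0.497  -0.3077  0.002 ]
 [ 0.4887 -0.487   0.002 ]]
bar ends L,R top rear/front edges 
 [[ 0.4228 -0.4456  0.075 ]
 [ 0.4349 -0.4468  0.075 ]
 [ 0.42   -0.3133  0.075 ]
 [ 0.4324 -0.3139  0.075 ]]
wheel hub 
 [[ 0.4712 -0.2057  0.1   ]]
wheel rim top l/r/t/b 
 [[ 0.471  -0.2455  0.09  ]
 [ 0.4704 -0.1657  0.09  ]
 [ 0.4306 -0.2067  0.09  ]]
handle 
 [[ 0.5    -0.2056  0.13  ]]
marker line 
 [[ 0.4294 -0.1512  0.045 ]
 [ 0.4224 -0.1518  0.045 ]]
pointer 
 [[ 0.4376 -0.1308  0.045 ]
 [ 0.4245 -0.1321  0.045 ]]
tray front-left corner 
 [[ 0.4091 -0.1108  0.066 ]]
tray back-left 
 [[ 0.5363 -0.0985  0.066 ]]
pinA ends hi 
 [[ 0.4429 -0.0686  0.063 ]
 [ 0.4421  0.0355  0.063 ]]
pinB 
 [[ 0.5019 -0.0718  0.063 ]
 [ 0.5016  0.0317  0.063 ]]
```

Grip centre is at about (0.434, -0.390) and the mat middle at about (0.4435, -0.395). I'll turn the tool a quarter turn and go to the comb.

jog_arm:
  rows:
    - [87, 1.3, -11.8, -5, 0, 0, 1.15]
    - [87, 1.3, -11.8, -5, 0, 0, 1.15]
    - [87, 1.3, -11.8, -5, 0, 0, 1.15]
    - [87, 1.3, -11.8, -5, 0, 0, 1.15]
    - [87, 1.3, -11.8, -5, 0, 0, 1.15]
    - [87, 1.3, -11.8, -5, 0, 0, 1.15]
    - [87, 1.3, -11.8, -5, 0, 0, 1.15]
    - [87, 1.3, -11.8, -5, 0, 0, 1.15]
    - [87, 1.3, -11.8, -5, 0, 0, 1.15]
    - [87, 1.3, -11.8, -5, 0, 0, 1.15]
    - [87, 1.3, -11.8, -5, 0, 0, 1.15]
    - [87, 1.3, -11.8, -5, 0, 0, 1.15]
  force: 30

```text
t: 2.2
position: [0.4292, -0.3946, 0.2167]
tcp_rot: [-0.0, -0.663, 0.749, 0.001]
wrist_force: [0.5, -0.8, -0.4]
width: 0.0869
grip_force: 0.0
```

jog_arm:
  rows:
    - [87, 0, 0, 0, 0, 0, 1.15]
    - [87, 0, 0, 0, 0, 0, 0.15]
    - [87, 0, 0, 0, 0, 0, 0]

```text
t: 2.45
position: [0.4295, -0.3938, 0.2171]
tcp_rot: [0.0, 0.71, -0.705, -0.001]
wrist_force: [-0.4, 0.5, 0.9]
width: 0.0867
grip_force: 0.0
```

Run:
```python
from h import *
np.set_printoptions(precision=4,suppress=True)
w,s=grab('wrist','w2.png'); print(s['t'],s['position'],s['tcp_rot'],s['qpos'],s['wrist_force'])
q=s['tcp_rot']; print(R.from_quat([q[1],q[2],q[3],q[0]]).as_matrix())
import pickle; pickle.dump(s,open('w2.pkl','wb'))
```

```text
2.45 [ 0.4295 -0.3938  0.2171] [ 0.0001  0.7095 -0.7047 -0.0006] [-0.4644  0.3258 -0.1236 -0.0001 -1.1225  0.4712] [-0.3513  0.4681  0.8836]
[[ 0.0068 -1.     -0.001 ]
 [-1.     -0.0068  0.0006]
 [-0.0006  0.001  -1.    ]]
```

View pics/w2.png

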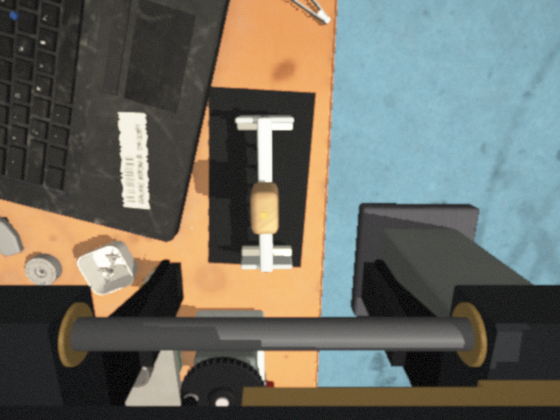

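The comb is directly below with the grip top centred around (264,209), and its bar vertical in the picture. Now its x and its angle.

Run:
```python
from h import *
import pickle; s=pickle.load(open('w2.pkl','rb'))
np.set_printoptions(precision=4,suppress=True)
im=cv2.imread('pics/w2.png'); hsv=cv2.cvtColor(im,cv2.COLOR_BGR2HSV)
# white bar: bright, low saturation, within mat
m=((hsv[:,:,1]<60)&(hsv[:,:,2]>140))
for v in (140,150,160,170,240):
    c=np.where(m[v,225:305])[0]+225; print(v,c.min(),c.max(), ray('wrist',[((c.min()+c.max())/2,v)],.05,s))
g=((hsv[:,:,1]>70)&(hsv[:,:,2]>110)).astype(np.uint8); g[:, :230]=0; g[:,298:]=0; g[:165]=0; g[250:]=0
for v in range(178,246,6):
    c=np.where(g[v])[0]; print(v,(c.min(),c.max()) if len(c) else None)
print(ray('wrist',[(264.5,190),(264.5,209),(264.5,232)],.092,s))
```

```text
140 258 271 [[ 0.4356 -0.4435  0.05  ]]
150 258 271 [[ 0.4356 -0.4351  0.05  ]]
160 258 271 [[ 0.4356 -0.4266  0.05  ]]
170 258 271 [[ 0.4356 -0.4179  0.05  ]]
240 259 272 [[ 0.4346 -0.353   0.05  ]]
178 None
184 (np.int64(259), np.int64(274))
190 (np.int64(254), np.int64(277))
196 (np.int64(251), np.int64(278))
202 (np.int64(251), np.int64(278))
208 (np.int64(251), np.int64(278))
214 (np.int64(251), np.int64(278))
220 (np.int64(251), np.int64(278))
226 (np.int64(251), np.int64(278))
232 (np.int64(254), np.int64(276))
238 None
244 None
[[ 0.4349 -0.4104  0.092 ]
 [ 0.4348 -0.3953  0.092 ]
 [ 0.4348 -0.3763  0.092 ]]
```

jog_arm:
  rows:
    - [87, 2, 1, -30, 0, 0, 0]
    - [87, 2, 1, -30, 0, 0, 0]
    - [87, 1, 1, -30, 0, 0, 0]
    - [87, 0, 0, -30, 0, 0, 0]
    - [87, 0, 0, -20, 0, 0, 0]
    - [87, 0, 0, -10, 0, 0, 0]
    - [87, 0, 0, 0, 0, 0, 0]
    - [10, 0, 0, 0, 0, 0, 0]
    - [10, 0, 0, 0, 0, 0, 0]
    - [10, 0, 0, 0, 0, 0, 0]
    - [10, 0, 0, 0, 0, 0, 0]
    - [10, 0, 0, 0, 0, 0, 0]
  force: 40

```text
t: 3.5
position: [0.4359, -0.3905, 0.0687]
tcp_rot: [-0.0, 0.711, -0.703, 0.001]
wrist_force: [-0.2, 0.6, 0.1]
width: 0.0615
grip_force: 0.0
```

jog_arm:
  rows:
    - [10, 0, 0, 0, 0, 0, 0]
    - [10, 0, 0, 0, 0, 0, 0]
    - [10, 0, 0, 0, 0, 0, 0]

```text
t: 3.75
position: [0.4354, -0.3903, 0.0677]
tcp_rot: [-0.0, 0.711, -0.703, 0.0]
wrist_force: [0.4, -0.5, -1.3]
width: 0.0419
grip_force: 0.0
```

jog_arm:
  rows:
    - [10, 0, 0, 0, 0, 0, 0]
    - [10, 0, 0, 0, 0, 0, 0]
    - [10, 0, 0, 0, 0, 0, 0]
    - [10, 0, 0, 0, 0, 0, 0]
    - [10, 0, 0, 0, 0, 0, 0]

```text
t: 4.17
position: [0.4354, -0.3903, 0.0675]
tcp_rot: [-0.0, 0.711, -0.703, 0.0]
wrist_force: [0.1, 0.6, -0.4]
width: 0.0218
grip_force: 40.0
```

jog_arm:
  rows:
    - [10, 0, 0, 20, 0, 0, 0]
    - [10, 0, 0, 39, 0, 0, 0]
    - [10, 0, 0, 39, 0, 0, 0]
    - [10, 0, 0, 39, 0, 0, 0]
    - [10, 0, 0, 39, 0, 0, 0]
    - [10, 0, 0, 39, 0, 0, 0]
    - [10, 0, 0, 20, 0, 0, 0]
    - [10, 0, 0, 0, 0, 0, -1]

```text
t: 4.83
position: [0.437, -0.3917, 0.3089]
tcp_rot: [0.001, -0.673, 0.74, -0.006]
wrist_force: [0.4, -0.9, -2.0]
width: 0.0218
grip_force: 40.0
```

jog_arm:
  rows:
    - [10, -1, 21, 0, 0, 0, -1.15]
    - [10, -1, 21, 0, 0, 0, -1.15]
    - [10, -1, 21, 0, 0, 0, -1.15]
    - [10, -1, 21, 0, 0, 0, -1.15]
    - [10, -1, 21, 0, 0, 0, -1.15]
    - [10, -1, 21, 0, 0, 0, -1.15]
    - [10, -1, 21, 0, 0, 0, -1.15]
    - [10, -1, 21, 0, 0, 0, -1.15]
    - [10, -1, 21, 0, 0, 0, -1.15]
    - [10, -1, 21, 0, 0, 0, -1.15]
    - [10, -1, 21, 0, 0, 0, -1.15]
    - [10, -1, 21, 0, 0, 0, -1.15]

```text
t: 5.83
position: [0.4226, -0.1371, 0.3019]
tcp_rot: [-0.001, -0.013, 1.0, 0.0]
wrist_force: [0.3, 0.4, -1.6]
width: 0.0217
grip_force: 40.0
```

jog_arm:
  rows:
    - [10, 0, 0, 0, 0, 0, -0.1]
    - [10, 0, 0, 0, 0, 0, 0]
    - [10, 0, 0, 0, 0, 0, 0]

```text
t: 6.08
position: [0.4231, -0.1383, 0.3023]
tcp_rot: [-0.0, -0.011, 1.0, 0.0]
wrist_force: [0.0, -0.2, -1.2]
width: 0.0216
grip_force: 40.0
```

Run:
```python
from h import *
np.set_printoptions(precision=4,suppress=True)
w,s=grab('wrist','w3.png'); print(s['t'],s['position'],s['tcp_rot'],s['width'],s['wrist_force'])
q=s['tcp_rot']; print(R.from_quat([q[1],q[2],q[3],q[0]]).as_matrix())
import pickle; pickle.dump(s,open('w3.pkl','wb'))
b=w[110:300,260:560,::-1]; cv2.imwrite('pics/w3c.png',cv2.resize(b,(795,503),interpolation=cv2.INTER_CUBIC))
```

```text
6.0833 [ 0.4231 -0.1383  0.3023] [-0.0003 -0.0112  0.9999  0.    ] 0.021552506628779694 [ 0.0128 -0.203  -1.1605]
[[-0.9997 -0.0224 -0.0007]
 [-0.0224  0.9997  0.0001]
 [ 0.0007  0.0001 -1.    ]]
```

View pics/w3c.png

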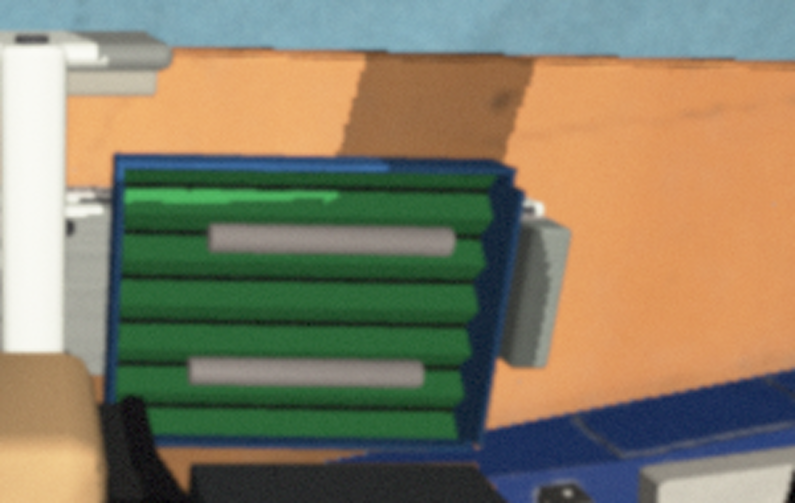

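The crop shows the tray with two pins: pin A at crop rows 225-257, slightly tilted, and pin B at rows 357-387. The comb's bar is at left. I'll measure the ridges, walls and pins.

Run:
```python
from h import *
import pickle; s=pickle.load(open('w3.pkl','rb'))
np.set_printoptions(precision=4,suppress=True,linewidth=150)
im=cv2.GaussianBlur(cv2.imread('pics/w3.png'),(3,3),0)
for u in (318,324,330,434,438):
    g=im[150:290,u,1].astype(float); d=np.gradient(g)
    e=[(150+i, round(d[i])) for i in range(1,139) if abs(d[i])>4 and abs(d[i])>=abs(d[i-1]) and abs(d[i])>abs(d[i+1])]
    print(u,e)
    ed=[v for v,k in e if k<0]; print('   x of falling edges z=.058', ray('wrist',[(u,v) for v in ed],.058,s)[:,0], 'y',ray('wrist',[(u,230)],.058,s)[0,1])
C=lambda p:[(260+x/2.65,110+y/2.65) for x,y in p]
print('left end top',ray('wrist',C([(117,157),(112,400)]),.076,s))
print('right end top outer',ray('wrist',C([(523,190),(485,440)]),.076,s))
print('front wall top outer',ray('wrist',C([(130,155),(480,160)]),.066,s)); print('back wall outer',ray('wrist',C([(160,445),(470,447)]),.066,s))
hsv=cv2.cvtColor(im,cv2.COLOR_BGR2HSV)
m=((hsv[:,:,1]<50)&(hsv[:,:,2]>90)).astype(np.uint8); m[:, :325]=0; m[:,440:]=0; m[:188]=0; m[262:]=0
n,l,st,c=cv2.connectedComponentsWithStats(m)
for i in range(1,n):
    if st[i,4]>200:
        r=cv2.minAreaRect(np.argwhere(l==i)[:,::-1].astype(np.float32)); b=cv2.boxPoints(r)
        b=b[np.argsort(b[:,0])]; e=[b[:2].mean(0),b[2:].mean(0)]
        for z in (.0585,.064): print(r, 'z',z, ray('wrist',e,z,s).ravel(), np.linalg.norm(np.diff(ray('wrist',e,z,s),axis=0)))
```

```text
318 [(167, -32), (171, 6), (173, -6), (178, -11), (181, 42), (185, -24), (191, -6), (196, -11), (199, 18), (208, -6), (213, -12), (216, 17), (225, -6), (229, -12), (232, 19), (242, -6), (245, -10), (248, 18), (261, -12), (264, 18), (274, -16), (281, -6)]
   x of falling edges z=.058 [0.4087 0.4152 0.4207 0.4284 0.4351 0.4408 0.4545 0.4603 0.4744 0.4792 0.4949 0.4986 0.5186 0.5353 0.5444] y -0.0851829659807845
324 [(168, -29), (171, 8), (173, -6), (178, -8), (181, 40), (186, -24), (196, -12), (199, 18), (208, -6), (213, -12), (216, 18), (225, -8), (229, -11), (232, 18), (242, -6), (245, -12), (248, 18), (261, -10), (264, 17), (273, -16), (279, 13), (287, -16)]
   x of falling edges z=.058 [0.4097 0.4151 0.4205 0.4294 0.4406 0.4543 0.4601 0.4743 0.479  0.4948 0.4985 0.5185 0.5338 0.5522] y -0.07840167893128641
330 [(168, -29), (171, 8), (173, -6), (178, -11), (181, 40), (186, -24), (191, -6), (196, -13), (199, 19), (208, -7), (213, -12), (216, 19), (225, -8), (229, -10), (232, 18), (242, -6), (245, -5), (248, 10), (261, -12), (264, 19), (274, -16), (278, 14)]
   x of falling edges z=.0
[... 997 characters left out ...]
066 ]
 [ 0.4079  0.0393  0.066 ]]
back wall outer [[ 0.5363 -0.08    0.066 ]
 [ 0.5341  0.0553  0.066 ]]
((384.51800537109375, 200.10037231445312), (93.02139282226562, 10.897820472717285), 1.1457629203796387) z 0.0585 [ 0.4437 -0.0654  0.0585  0.4435  0.0371  0.0585] 0.10253553129874286
((384.51800537109375, 200.10037231445312), (93.02139282226562, 10.897820472717285), 1.1457629203796387) z 0.064 [ 0.4423 -0.0665  0.064   0.442   0.0347  0.064 ] 0.10111138039779954
((375.0, 250.0), (10.0, 88.0), 90.0) z 0.0585 [ 0.5043 -0.0688  0.0585  0.5019  0.0322  0.0585] 0.10108295123321917
((375.0, 250.0), (10.0, 88.0), 90.0) z 0.064 [ 0.502  -0.0698  0.064   0.4996  0.0298  0.064 ] 0.09967897571131572
```

Pins A and B are about 100 mm long and nearly parallel, near grooves -30 and +30. Tray centre is about (0.4725, -0.0245), turned roughly 0.7°. I'll bring the comb in at the wheel end of the tray, y about -0.088.

jog_arm:
  rows:
    - [10, 9, 10, -10, 0, 0, -0.1]
    - [10, 10, 10, -25, 0, 0, 0]
    - [10, 10, 10, -30, 0, 0, 0]
    - [10, 10, 10, -30, 0, 0, 0]
    - [10, 10, 10, -30, 0, 0, 0]
    - [10, 0, 0, -15, 0, 0, 0]
    - [10, 0, 0, 0, 0, 0, 0]
    - [10, 0, 0, 0, 0, 0, 0]

```text
t: 6.8
position: [0.4722, -0.089, 0.162]
tcp_rot: [-0.001, -0.005, 1.0, -0.0]
wrist_force: [0.3, 0.3, -0.8]
width: 0.0215
grip_force: 40.0
```

Run:
```python
from h import *
np.set_printoptions(precision=4,suppress=True)
w,s=grab('wrist','w4.png'); print(s['t'],s['position'],s['tcp_rot'],s['width'],s['wrist_force'])
import pickle; pickle.dump(s,open('w4.pkl','wb'))
```

```text
6.8 [ 0.4722 -0.089   0.162 ] [-0.0012 -0.0051  1.     -0.0004] 0.021487886976392732 [ 0.2573  0.3276 -0.8483]
```

View pics/w4.png

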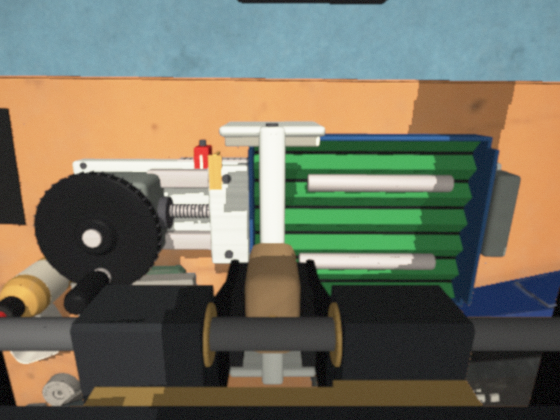

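The comb is over the wheel end of the tray. Its near cheek (270,133) is just outside the front wall and the tines are left of both pins. Lowering.

jog_arm:
  rows:
    - [10, 0, 0, -8, 0, 0, 0]
    - [10, 0, 0, -10, 0, 0, 0]
    - [10, 0, 0, -8, 0, 0, 0]
    - [10, 0, 0, -4, 0, 0, 0]
    - [10, 0, 0, -3, 0, 0, 0]
    - [10, 0, 0, -2, 0, 0, 0]
    - [10, 0, 0, 0, 0, 0, 0]

```text
t: 7.43
position: [0.4724, -0.0883, 0.1275]
tcp_rot: [-0.0, -0.005, 1.0, -0.0]
wrist_force: [-0.9, 1.1, -2.0]
width: 0.0215
grip_force: 40.0
```

jog_arm:
  rows:
    - [10, 0, 0, -1, 0, 0, 0]
    - [10, 0, 0, -1, 0, 0, 0]
    - [10, 0, 0, -1, 0, 0, 0]
    - [10, 0, 0, -1, 0, 0, 0]
    - [10, 0, 0, 0, 0, 0, 0]

```text
t: 7.85
position: [0.4724, -0.0882, 0.1235]
tcp_rot: [0.0, -0.005, 1.0, 0.0]
wrist_force: [-0.2, 0.1, -2.7]
width: 0.0219
grip_force: 40.0
```

jog_arm:
  rows:
    - [10, 0, 0, -0.5, 0, 0, 0]
    - [10, 0, 0, -0.5, 0, 0, 0]
    - [10, 0, 0, -0.5, 0, 0, 0]
    - [10, 0, 0, 0, 0, 0, 0]

```text
t: 8.18
position: [0.4725, -0.0883, 0.1233]
tcp_rot: [0.0, -0.005, 1.0, -0.0]
wrist_force: [-3.3, 0.5, 7.2]
width: 0.0218
grip_force: 40.0
```

jog_arm:
  rows:
    - [10, 0, 4, 0, 0, 0, 0]
    - [10, 0, 4, 0, 0, 0, 0]
    - [10, 0, 4, 0, 0, 0, 0]
    - [10, 0, 4, 0, 0, 0, 0]
    - [10, 0, 4, 0, 0, 0, 0]
    - [10, 0, 4, 0, 0, 0, 0]
    - [10, 0, 4, 0, 0, 0, 0]
    - [10, 0, 4, 0, 0, 0, 0]
    - [10, 0, 4, 0, 0, 0, 0]
    - [10, 0, 4, 0, 0, 0, 0]
    - [10, 0, 4, 0, 0, 0, 0]
    - [10, 0, 4, 0, 0, 0, 0]

```text
t: 9.18
position: [0.4735, -0.0407, 0.1234]
tcp_rot: [0.001, -0.006, 1.0, -0.001]
wrist_force: [0.2, -3.9, 4.7]
width: 0.022
grip_force: 40.0
```

Run:
```python
from h import *
w,s=grab('wrist','w5.png'); print(s['t'],s['position'],s['wrist_force'])
a=w[100:300,180:560,::-1]; cv2.imwrite('pics/w5c.png',cv2.resize(a,(760,400),interpolation=cv2.INTER_CUBIC))
```

```text
9.1833 [ 0.47349139 -0.04072062  0.12337413] [ 0.18942699 -3.87926138  4.68673376]
```

View pics/w5c.png

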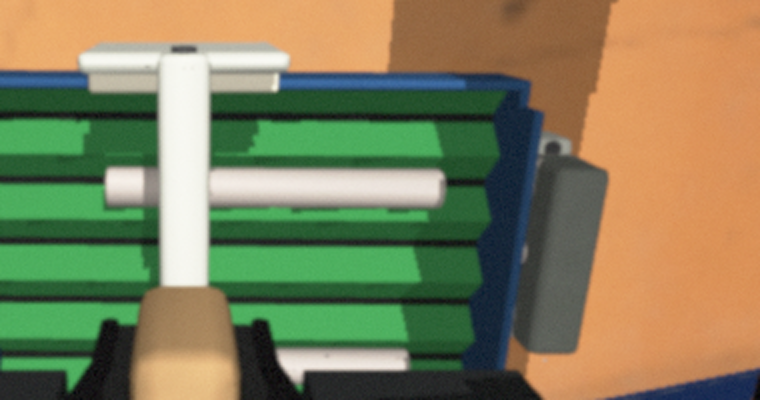

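The comb is passing over both pins, which lie along grooves 2 and 5 without resistance. I'll finish the sweep to the far end and draw part of the way back.

jog_arm:
  rows:
    - [10, 0, 7, 0, 0, 0, 0]
    - [10, 0, 7, 0, 0, 0, 0]
    - [10, 0, 7, 0, 0, 0, 0]
    - [10, 0, 7, 0, 0, 0, 0]
    - [10, 0, 7, 0, 0, 0, 0]
    - [10, 0, 7, 0, 0, 0, 0]
    - [10, 0, 7, 0, 0, 0, 0]
    - [10, 0, 7, 0, 0, 0, 0]
    - [10, 0, 7, 0, 0, 0, 0]
    - [10, 0, 7, 0, 0, 0, 0]
    - [10, 0, 5, 0, 0, 0, 0]
    - [10, 0, 0, 0, 0, 0, 0]

```text
t: 10.23
position: [0.4733, 0.0351, 0.1233]
tcp_rot: [0.001, -0.006, 1.0, -0.0]
wrist_force: [-0.8, -2.4, 7.0]
width: 0.0216
grip_force: 40.0
```

Run:
```python
from h import *
np.set_printoptions(precision=4,suppress=True)
w,s=grab('wrist','w6.png'); print(s['t'],s['position'],s['wrist_force'])
import pickle; pickle.dump(s,open('w6.pkl','wb'))
hsv=cv2.cvtColor(w[:,:,::-1].copy(),cv2.COLOR_BGR2HSV)
m=((hsv[:,:,1]<50)&(hsv[:,:,2]>90)).astype(np.uint8)
x0=int(proj('wrist',[[.45,-.098,.06]],s)[0,0]); print('cols',x0, proj('wrist',[[.409,-.025,.066],[.53,-.025,.066]],s))
m[:, :max(x0,0)]=0; m[:150]=0; m[280:]=0
n,l,st,c=cv2.connectedComponentsWithStats(m)
for i in range(1,n):
    if st[i,4]>150: print(st[i],c[i],ray('wrist',[c[i]],.0565,s))
```

```text
10.2333 [0.4733 0.0351 0.1233] [-0.7701 -2.376   7.0306]
cols 50 [[164.5873 134.0225]
 [178.6774 323.442 ]]
[ 102  150  184   93 5471] [220.7966 193.4586] [[0.4448 0.0037 0.0565]]
[ 306  165   52  102 2657] [321.9785 209.7396] [[0.4543 0.0655 0.0565]]
[ 335  184   30   91 2012] [349.4225 229.0432] [[0.4667 0.0833 0.0565]]
[108 272 119   8 900] [166.2844 275.6689] [[ 0.5005 -0.0335  0.0565]]
```

Run:
```python
from h import *
import pickle; np.set_printoptions(precision=4,suppress=True)
im=cv2.imread('pics/w5.png'); s=pickle.load(open('w6.pkl','rb')); s5=dict(s); s5['position']=np.array([.4735,-.0407,.1234])
for z in (.0565,.063): p=ray('wrist',[(232.5,193.5),(402.5,194)],z,s5); print('w5 A',z,p.ravel(),np.linalg.norm(p[1]-p[0]))
s4=pickle.load(open('w4.pkl','rb')); im=cv2.imread('pics/w4.png'); hsv=cv2.cvtColor(im,cv2.COLOR_BGR2HSV)
m=((hsv[:,:,1]<50)&(hsv[:,:,2]>110)).astype(np.uint8); m[:,:292]=0; m[:,470:]=0;m[:165]=0;m[280:]=0
n,l,st,c=cv2.connectedComponentsWithStats(m)
for i in range(1,n):
    if st[i,4]>300:
        print(st[i]); r=cv2.minAreaRect(np.argwhere(l==i)[:,::-1].astype(np.float32)); b=cv2.boxPoints(r); b=b[np.argsort(b[:,0])]; e=[b[:2].mean(0),b[2:].mean(0)]
        for z in (.0565,.063): p=ray('wrist',e,z,s4); print(z,p.ravel(),np.linalg.norm(p[1]-p[0]))
s1=pickle.load(open('w6.pkl','rb')); a=cv2.imread('pics/w6.png')[130:320,40:400]; cv2.imwrite('pics/w6c.png',cv2.resize(a,(794,419),interpolation=cv2.INTER_CUBIC))
```

```text
w5 A 0.0565 [ 0.445  -0.0651  0.0565  0.444   0.0379  0.0565] 0.10292845823813664
w5 A 0.063 [ 0.4433 -0.0644  0.063   0.4423  0.0355  0.063 ] 0.09987176761443653
[ 308  174  146   18 2433]
0.0565 [ 0.4446 -0.0641  0.0565  0.4434  0.0382  0.0565] 0.10225816198526572
0.063 [ 0.4431 -0.0647  0.063   0.442   0.0349  0.063 ] 0.09968026303065736
[ 299  253  137   17 2005]
0.0565 [ 0.5051 -0.0685  0.0565  0.5039  0.0341  0.0565] 0.10258878940352939
0.063 [ 0.5021 -0.069   0.063   0.501   0.031   0.063 ] 0.10000255542647038
```

View pics/w6c.png

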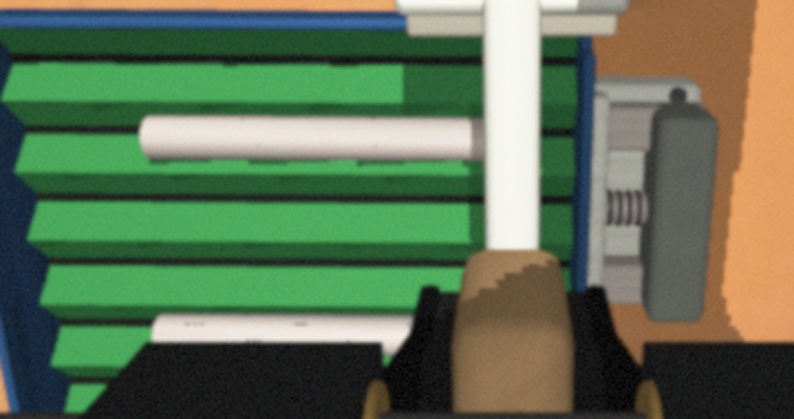

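Both pins are seated in grooves 2 and 5 along their whole length, and the comb is at the far end. Step 1 should be met, so I'll lift the comb and carry it back to the mat.

jog_arm:
  rows:
    - [10, 0, 0, 8, 0, 0, 0]
    - [10, 0, 0, 20, 0, 0, 0]
    - [10, 0, 0, 39, 0, 0, 0]
    - [10, 0, 0, 39, 0, 0, 0]
    - [10, 0, 0, 39, 0, 0, 0]
    - [10, 0, 0, 35, 0, 0, 0]
    - [10, -3, -30, 0, 0, 0, 1]
    - [10, -3, -36, 0, 0, 0, 1.15]
    - [10, -3, -36, 0, 0, 0, 1.15]
    - [10, -3, -36, 0, 0, 0, 1.15]
    - [10, -3, -36, 0, 0, 0, 1.15]
    - [10, -3, -36, 0, 0, 0, 1.15]

```text
t: 11.28
position: [0.4553, -0.1623, 0.3019]
tcp_rot: [0.0, -0.332, 0.943, 0.0]
wrist_force: [0.1, 0.0, -2.2]
width: 0.0218
grip_force: 40.0
```

jog_arm:
  rows:
    - [10, -3, -36, 0, 0, 0, 1.15]
    - [10, -3, -36, 0, 0, 0, 1.15]
    - [10, -3, -36, 0, 0, 0, 1.15]
    - [10, -3, -36, 0, 0, 0, 1.15]
    - [10, -3, -36, 0, 0, 0, 1.15]
    - [10, -2, -34, 0, 0, 0, 1.15]
    - [10, 0, 0, 0, 0, 0, 1.15]
    - [10, 0, 0, 0, 0, 0, 0.2]
    - [10, 0, 0, 0, 0, 0, 0]

```text
t: 12.03
position: [0.4399, -0.3652, 0.3013]
tcp_rot: [0.0, -0.681, 0.732, 0.001]
wrist_force: [0.2, 1.6, -2.3]
width: 0.0214
grip_force: 40.0
```

jog_arm:
  rows:
    - [10, -1, -14, 0, 0, 0, 0.4]
    - [10, -1, -13, 0, 0, 0, 0.4]
    - [10, 0, 0, -30, 0, 0, 0]
    - [10, 0, 0, -39, 0, 0, 0]
    - [10, 0, 0, -39, 0, 0, 0]
    - [10, 0, 0, -39, 0, 0, 0]
    - [10, 0, 0, -39, 0, 0, 0]
    - [10, 0, 0, -25, 0, 0, 0]
    - [10, 0, 0, -10, 0, 0, 0]
    - [10, 0, 0, -5, 0, 0, 0]
    - [10, 0, 0, -3, 0, 0, 0]
    - [10, 0, 0, 0, 0, 0, 0]

```text
t: 13.03
position: [0.4395, -0.3927, 0.0745]
tcp_rot: [-0.0, 0.713, -0.702, 0.001]
wrist_force: [-1.1, 0.3, -1.8]
width: 0.0219
grip_force: 40.0
```

jog_arm:
  rows:
    - [10, 0, 0, -3, 0, 0, 0]
    - [10, 0, 0, -2, 0, 0, 0]
    - [10, 0, 0, -1, 0, 0, 0]
    - [10, 0, 0, -1, 0, 0, 0]
    - [10, 0, 0, 0, 0, 0, 0]

```text
t: 13.45
position: [0.4387, -0.3928, 0.0674]
tcp_rot: [-0.0, 0.713, -0.702, 0.001]
wrist_force: [-0.5, 2.2, 4.7]
width: 0.0217
grip_force: 40.0
```

The comb stands on the mat at the same height as before. Release, rise, and go over to the loose pin.

jog_arm:
  rows:
    - [70, 0, 0, 0, 0, 0, 0]
    - [70, 0, 0, 0, 0, 0, 0]
    - [70, 0, 0, 0, 0, 0, 0]
    - [70, 0, 0, 0, 0, 0, 0]
    - [70, 0, 0, 10, 0, 0, 0]
    - [70, 0, 0, 30, 0, 0, 0]
    - [70, 0, 0, 39, 0, 0, 0]
    - [70, 0, 0, 39, 0, 0, 0]
    - [70, 0, 0, 39, 0, 0, 0]
    - [70, 0, 0, 39, 0, 0, 0]
    - [70, 0, 0, 36, 0, 0, 0]
    - [70, 0, 20, 0, 0, 0, -0.5]

```text
t: 14.45
position: [0.4409, -0.3767, 0.3079]
tcp_rot: [0.001, -0.693, 0.721, -0.009]
wrist_force: [1.5, -0.4, 1.6]
width: 0.0695
grip_force: 0.0
```

jog_arm:
  rows:
    - [60, -2, 38, 0, 0, 0, -1]
    - [60, -2, 38, 0, 0, 0, -1]
    - [60, -2, 38, 0, 0, 0, -1]
    - [60, -2, 38, 0, 0, 0, -1]
    - [60, -2, 38, 0, 0, 0, -1]
    - [60, -2, 38, 0, 0, 0, -1]
    - [60, -2, 38, 0, 0, 0, -1]
    - [60, -2, 38, 0, 0, 0, -1]
    - [60, -2, 38, 0, 0, 0, -1]
    - [60, -2, 38, 0, 0, 0, -1]
    - [60, -2, 38, 0, 0, 0, -1]
    - [60, -2, 38, 0, 0, 0, -1]

```text
t: 15.45
position: [0.4154, 0.066, 0.2992]
tcp_rot: [0.001, -0.162, 0.987, 0.0]
wrist_force: [1.3, 0.1, -0.6]
width: 0.0603
grip_force: 0.0
```

jog_arm:
  rows:
    - [60, -2, 38, 0, 0, 0, -1]
    - [60, -2, 38, 0, 0, 0, -1]
    - [60, -2, 38, 0, 0, 0, -0.5]
    - [60, -2, 38, 0, 0, 0, 0]
    - [60, -2, 38, 0, 0, 0, 0]
    - [60, -2, 38, 0, 0, 0, 0]
    - [60, 0, 38, 0, 0, 0, 0]
    - [60, 0, 0, 0, 0, 0, 0]

```text
t: 16.12
position: [0.4041, 0.3349, 0.2979]
tcp_rot: [0.0, -0.037, 0.999, 0.001]
wrist_force: [0.1, 0.1, 0.9]
width: 0.0597
grip_force: 0.0
```

Run:
```python
from h import *
np.set_printoptions(precision=4,suppress=True)
w,s=grab('wrist','w7.png'); print(s['t'],s['position'],s['tcp_rot'],s['qpos'],s['wrist_force'])
import pickle; pickle.dump(s,open('w7.pkl','wb'))
t,_=grab('top','top7.png')
```

```text
16.1167 [0.4041 0.3349 0.2979] [ 0.0005 -0.0375  0.9993  0.0006] [ 1.0014  0.1712 -0.127   0.0001 -1.2711 -2.4973] [0.07   0.0916 0.8851]
```

View pics/w7.png

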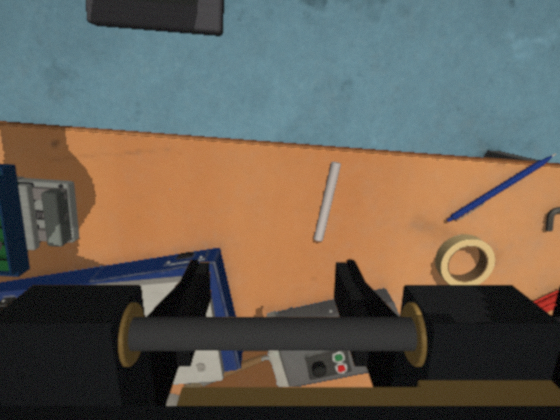

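One loose pin is visible at (327,203), with the tape roll at (466,262) and a blue pen that isn't a pin.

```bash
cat >> h.py <<'E'
def barpin(n,box,z,s,im):
    hsv=cv2.cvtColor(im[:,:,::-1].copy(),cv2.COLOR_BGR2HSV)
    m=((hsv[:,:,1]<60)&(hsv[:,:,2]>110)).astype(np.uint8); k=np.zeros_like(m); u0,u1,v0,v1=box; k[v0:v1,u0:u1]=1; m*=k
    nn,l,st,c=cv2.connectedComponentsWithStats(m); i=1+np.argmax(st[1:,4])
    r=cv2.minAreaRect(np.argwhere(l==i)[:,::-1].astype(np.float32)); b=cv2.boxPoints(r)
    d=np.linalg.norm(b-b[0],axis=1); o=np.argsort(d); e=[(b[0]+b[o[1]])/2,(b[o[2]]+b[o[3]])/2]
    p=ray(n,e,z,s); v=p[1]-p[0]; return p.mean(0), np.degrees(np.arctan2(v[1],v[0]))%180, np.linalg.norm(v), p
def yaw(s):
    q=s['tcp_rot']; m=R.from_quat([q[1],q[2],q[3],q[0]]).as_matrix(); return np.degrees(np.arctan2(m[1,1],m[0,1]))%360
E
python3 - <<'E'
from h import *
import pickle; np.set_printoptions(precision=4,suppress=True)
s=pickle.load(open('w7.pkl','rb')); im=cv2.imread('pics/w7.png')[:,:,::-1]
print(barpin('wrist',(295,360,145,255),.010,s,im),yaw(s))
# other bright bars in top view
t=cv2.imread('pics/top0.png'); hsv=cv2.cvtColor(t,cv2.COLOR_BGR2HSV); m=((hsv[:,:,1]<60)&(hsv[:,:,2]>120)).astype(np.uint8)
n,l,st,c=cv2.connectedComponentsWithStats(m)
for i in range(1,n):
    if 20<st[i,4]<200:
        P=ray('top',[c[i]],.006)[0]
        if .36<P[0]<.62: print(st[i],c[i],P)
E
```

```text
(array([0.4381, 0.4043, 0.01  ]), np.float64(174.10893347627837), np.float64(0.1007359524845989), array([[0.4882, 0.3992, 0.01  ],
       [0.388 , 0.4095, 0.01  ]])) 94.29463483024472
[391 195   9  10  40] [395.375 199.325] [ 0.5966 -0.3124  0.006 ]
[417 207  26   8 163] [429.908  210.0859] [ 0.5593 -0.4306  0.006 ]
[280 220  12  25 150] [287.4333 233.78  ] [0.4705 0.0654 0.006 ]
[299 221  30   3  89] [313.3371 222.0112] [ 0.5126 -0.024   0.006 ]
[185 228   7  29  77] [187.8701 242.6234] [0.4363 0.4054 0.006 ]
[342 229  39  16 187] [357.5561 239.6471] [ 0.4528 -0.1749  0.006 ]
[298 239  28   3  83] [311.3373 239.988 ] [ 0.45   -0.0166  0.006 ]
[403 238  19  15  83] [410.7952 244.8072] [ 0.4371 -0.3563  0.006 ]
[435 238  12  16  82] [441.5122 245.2927] [ 0.4365 -0.4612  0.006 ]
```

jog_arm:
  rows:
    - [60, 7, 14, -20, 0, 0, -0.35]
    - [60, 7, 14, -25, 0, 0, -0.35]
    - [60, 7, 14, -25, 0, 0, -0.35]
    - [60, 7, 14, -30, 0, 0, -0.35]
    - [60, 6, 13.5, -30, 0, 0, -0.3]
    - [60, 0, 0, -35, 0, 0, 0]
    - [60, 0, 0, -35, 0, 0, 0]
    - [60, 0, 0, -30, 0, 0, 0]
    - [60, 0, 0, 0, 0, 0, 0]

```text
t: 16.97
position: [0.4357, 0.3942, 0.0626]
tcp_rot: [-0.004, 0.055, 0.998, -0.005]
wrist_force: [-0.0, -1.7, 0.5]
width: 0.0602
grip_force: 0.0
```

Run:
```python
from h import *
np.set_printoptions(precision=4,suppress=True)
w,s=grab('wrist','w8.png'); print(s['t'],s['position'],yaw(s),s['qpos'])
p=proj('wrist',[[.388,.4095,.01],[.488,.399,.01]],s); print(p)
lo=np.clip(p.min(0)-25,0,400).astype(int); hi=(p.max(0)+25).astype(int)
print(barpin('wrist',(lo[0],hi[0],lo[1],min(hi[1],420)),.008,s,w))
```

```text
16.9667 [0.4357 0.3942 0.0626] 83.68147293910975 [ 1.0101  0.5003 -0.2842 -0.0021 -0.7991 -2.6897]
[[291.2123 165.1415]
 [289.5953 323.0021]]
(array([0.4361, 0.4053, 0.008 ]), np.float64(173.58607224468676), np.float64(0.09717101686618174), array([[0.4844, 0.3999, 0.008 ],
       [0.3878, 0.4107, 0.008 ]]))
```

jog_arm:
  rows:
    - [60, 1, 5.5, -15, 0, 0, 0]
    - [60, 1, 5.5, -15, 0, 0, 0]
    - [60, 0, 0, -12, 0, 0, 0]
    - [60, 0, 0, -7, 0, 0, 0]
    - [60, 0, 0, 0, 0, 0, 0]
  force: 40

```text
t: 17.43
position: [0.4406, 0.41, 0.0202]
tcp_rot: [0.0, 0.054, 0.999, 0.0]
wrist_force: [0.2, -1.0, -1.3]
width: 0.0601
grip_force: 0.0
```

jog_arm:
  rows:
    - [60, -3, -5, 0, 0, 0, 0]
    - [60, 0, 0, 0, 0, 0, 0]

```text
t: 17.6
position: [0.4372, 0.4046, 0.0208]
tcp_rot: [0.0, 0.054, 0.999, 0.001]
wrist_force: [-0.1, 0.2, -0.0]
width: 0.0601
grip_force: 0.0
```

jog_arm:
  rows:
    - [60, 0, 0, -4, 0, 0, 0]
    - [60, 0, 0, -3.5, 0, 0, 0]
    - [2, 0, 0, 0, 0, 0, 0]
    - [2, 0, 0, 0, 0, 0, 0]
    - [2, 0, 0, 0, 0, 0, 0]
    - [2, 0, 0, 0, 0, 0, 0]
    - [2, 0, 0, 0, 0, 0, 0]
    - [2, 0, 0, 0, 0, 0, 0]
    - [2, 0, 0, 0, 0, 0, 0]
    - [2, 0, 0, 0, 0, 0, 0]

```text
t: 18.43
position: [0.4371, 0.4051, 0.0116]
tcp_rot: [0.0, 0.054, 0.999, 0.0]
wrist_force: [-0.7, 0.3, -0.1]
width: 0.015
grip_force: 0.0
```

jog_arm:
  rows:
    - [2, 0, 0, 0, 0, 0, 0]
    - [2, 0, 0, 0, 0, 0, 0]
    - [2, 0, 0, 0, 0, 0, 0]

```text
t: 18.68
position: [0.4371, 0.4051, 0.0117]
tcp_rot: [0.0, 0.054, 0.999, 0.0]
wrist_force: [-0.3, 0.9, 0.7]
width: 0.0106
grip_force: 40.0
```

jog_arm:
  rows:
    - [2, 0, 0, 5, 0, 0, 0]
    - [2, 0, 0, 15, 0, 0, 0]
    - [2, 0, 0, 20, 0, 0, 0]
    - [2, 0, 0, 20, 0, 0, 0]
    - [2, 0, 0, 0, 0, 0, 0]

```text
t: 19.1
position: [0.4388, 0.4072, 0.076]
tcp_rot: [0.002, 0.053, 0.999, 0.003]
wrist_force: [-0.1, 0.6, -0.4]
width: 0.0108
grip_force: 40.0
```

Run:
```python
from h import *
w,s=grab('wrist','w9.png'); print(s['t'],s['position'],yaw(s),s['width'],s['grip_force'],s['wrist_force'])
a=w[130:420,150:420,::-1]; cv2.imwrite('pics/w9c.png',cv2.resize(a,(540,580),interpolation=cv2.INTER_CUBIC))
```

```text
19.1 [0.43884481 0.40721537 0.07601126] 83.90514423996161 0.010753186321596997 39.99915786087513 [-0.07675766  0.62673684 -0.39268725]
```

View pics/w9c.png

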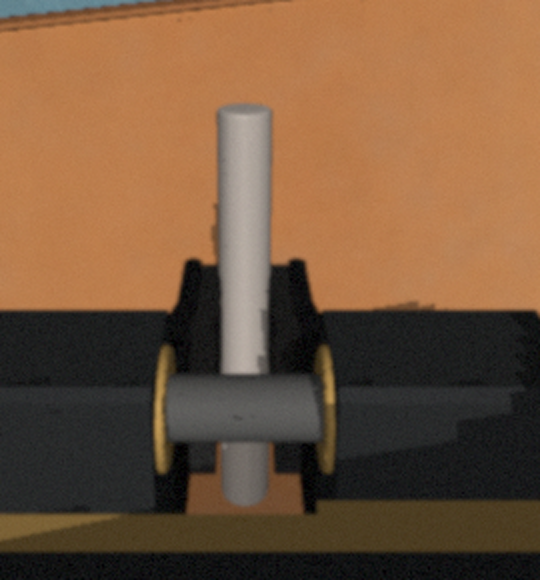

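The pin is held at its middle, square to the fingers. I'll carry it to groove 3 (x = -10 mm in the tray, world x about 0.464), turning about 96°.

jog_arm:
  rows:
    - [2, 0, -10, 30, 0, 0, 0.6]
    - [2, 2, -35, 30, 0, 0, 1.15]
    - [2, 2, -37, 30, 0, 0, 1.15]
    - [2, 2, -37, 20, 0, 0, 1.15]
    - [2, 2, -37, 0, 0, 0, 1.15]
    - [2, 2, -37, 0, 0, 0, 1.15]
    - [2, 2, -37, 0, 0, 0, 1.15]
    - [2, 2, -37, 0, 0, 0, 1.15]
    - [2, 2, -37, 0, 0, 0, 1.15]
    - [2, 2, -37, 0, 0, 0, 1.15]
    - [2, 2, -37, 0, 0, 0, 1.15]
    - [2, 2, -34, 0, 0, 0, 1.15]

```text
t: 20.15
position: [0.4573, 0.0088, 0.1738]
tcp_rot: [-0.001, -0.587, 0.81, 0.001]
wrist_force: [0.5, -0.1, -0.4]
width: 0.011
grip_force: 40.0
```

jog_arm:
  rows:
    - [2, 2, -19, 0, 0, 0, 1.15]
    - [2, 2, 0, 0, 0, 0, 1.15]
    - [2, 0, 0, 0, 0, 0, 1]
    - [2, 0, 0, 0, 0, 0, 0]
    - [2, 0, 0, 0, 0, 0, 0]

```text
t: 20.57
position: [0.4618, -0.0085, 0.1739]
tcp_rot: [0.001, 0.714, -0.7, -0.001]
wrist_force: [-0.1, -0.0, -1.6]
width: 0.0108
grip_force: 40.0
```

Run:
```python
from h import *
w,s=grab('wrist','w10.png'); print(s['t'],s['position'],yaw(s),s['width'],s['grip_force'],s['wrist_force'],s['qpos'])
import pickle; pickle.dump(s,open('w10.pkl','wb'))
```

```text
20.5667 [ 0.46182455 -0.00845943  0.17391782] 181.19885646879027 0.010799671997028514 39.99882347881794 [-0.0735956  -0.01634574 -1.6142691 ] [ 3.34684428e-01  1.65526618e-01 -4.63994442e-01 -4.76275573e-04
 -9.43166129e-01 -3.13480181e-01]
```

Run:
```python
from h import *
import pickle; np.set_printoptions(precision=4,suppress=True)
s=pickle.load(open('w10.pkl','rb')); im=cv2.imread('pics/w10.png'); hsv=cv2.cvtColor(im,cv2.COLOR_BGR2HSV)
m=((hsv[:,:,1]<70)&(hsv[:,:,2]>80))
for y in (-.06,-.05,-.04,-.03):
    p=proj('wrist',[[.444,y,.0565],[.4643,y,.0565],[.504,y,.0565]],s); v=int(p[0,1]); c=np.where(np.diff(m[v].astype(int)))[0]
    print(y,p.ravel(),'row',v); 
    runs=[(a,b) for a,b in zip(c[:-1],c[1:]) if m[v,a+1] and b-a>8]; print([(a,b,ray('wrist',[((a+b)/2+.5,v)],.0565,s)[0,:2]) for a,b in runs])
a=im[100:330,150:450]; cv2.imwrite('pics/w10c.png',cv2.resize(a,(780,598),interpolation=cv2.INTER_CUBIC))
```

```text
-0.06 [297.6074 145.7358 269.2847 145.1309 213.7858 143.9457] row 145
[(np.int64(9), np.int64(18), array([ 0.6468, -0.0562])), (np.int64(204), np.int64(222), array([ 0.5042, -0.0592])), (np.int64(288), np.int64(306), array([ 0.4441, -0.0605]))]
-0.05 [297.0241 159.6699 269.02   159.081  214.1466 157.9272] row 159
[(np.int64(205), np.int64(222), array([ 0.5041, -0.0492])), (np.int64(288), np.int64(306), array([ 0.4437, -0.0505]))]
-0.04 [296.4537 173.2938 268.7612 172.7204 214.4995 171.5969] row 173
[(np.int64(205), np.int64(222), array([ 0.5044, -0.039 ])), (np.int64(288), np.int64(305), array([ 0.4436, -0.0402]))]
-0.03 [295.8959 186.6178 268.5081 186.0593 214.8445 184.965 ] row 186
[(np.int64(20), np.int64(39), array([ 0.6406, -0.0264])), (np.int64(206), np.int64(223), array([ 0.5039, -0.0292])), (np.int64(258), np.int64(286), array([ 0.4613, -0.0301])), (np.int64(287), np.int64(305), array([ 0.4436, -0.0305])), (np.int64(380), np.int64(411), array([ 0.3698, -0.032 ]))]
```

View pics/w10c.png

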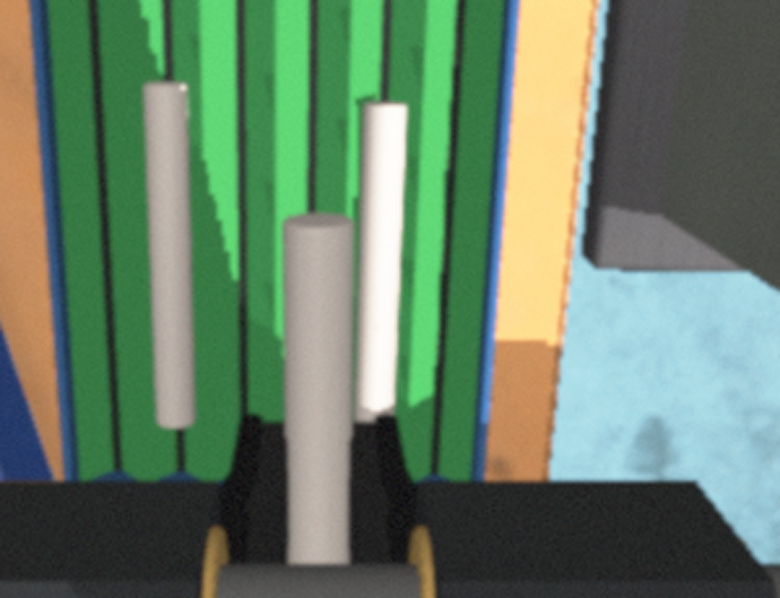

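The held pin hangs over the groove with pin A to its right and pin B to its left. Tray centre x is 0.474, so groove 3 is at 0.464. Lowering.

jog_arm:
  rows:
    - [2, 1, -8, -10, 0, 0, -0.1]
    - [2, 1.2, -8, -25, 0, 0, 0]
    - [2, 0, 0, -25, 0, 0, 0]
    - [2, 0, 0, -20, 0, 0, 0]
    - [2, 0, 0, -10, 0, 0, 0]
    - [2, 0, 0, -5, 0, 0, 0]
    - [2, 0, 0, 0, 0, 0, 0]

```text
t: 21.2
position: [0.4639, -0.0241, 0.0786]
tcp_rot: [0.001, 0.712, -0.702, -0.001]
wrist_force: [0.4, -0.5, -1.1]
width: 0.0108
grip_force: 40.0
```

```bash
python3 -c "
from h import *
s=robot.get_state(); print(s['position'],yaw(s),s['wrist_force'])"
```

```text
[ 0.4639365  -0.02412873  0.07862018] 180.74822005804177 [ 0.43974707 -0.4714777  -1.06927104]
```

jog_arm:
  rows:
    - [2, 0, 0, -2, 0, 0, 0]
    - [2, 0, 0, -2, 0, 0, 0]
    - [2, 0, 0, 0, 0, 0, 0]
    - [30, 0, 0, 0, 0, 0, 0]
    - [30, 0, 0, 0, 0, 0, 0]
    - [30, 0, 0, 0, 0, 0, 0]
    - [30, 0, 0, 0, 0, 0, 0]
    - [30, 0, 0, 0, 0, 0, 0]

```text
t: 21.87
position: [0.4649, -0.0242, 0.076]
tcp_rot: [-0.0, 0.712, -0.702, 0.0]
wrist_force: [-0.1, 0.7, 0.1]
width: 0.0288
grip_force: 0.0
```

jog_arm:
  rows:
    - [30, 0, 0, 10, 0, 0, 0]
    - [30, 0, 0, 25, 0, 0, 0]
    - [30, 0, 0, 39, 0, 0, 0]
    - [30, 0, 0, 39, 0, 0, 0]
    - [30, 0, 0, 30, 0, 0, 0]
    - [30, 0, 0, 20, 0, 0, 0]
    - [30, 0, 20, 0, 0, 0, 0]
    - [30, 0, 20, 0, 0, 0, 0]
    - [30, 0, 0, 0, 0, 0, 0]

```text
t: 22.62
position: [0.4649, 0.0175, 0.2394]
tcp_rot: [-0.001, 0.713, -0.702, 0.0]
wrist_force: [-0.2, -0.4, 0.4]
width: 0.0302
grip_force: 0.0
```

Run:
```python
from h import *
import pickle; np.set_printoptions(precision=4,suppress=True)
w,s=grab('wrist','w11.png'); print(s['t'],s['position'],yaw(s),s['width'],s['wrist_force'])
pickle.dump(s,open('w11.pkl','wb'))
hsv=cv2.cvtColor(w[:,:,::-1].copy(),cv2.COLOR_BGR2HSV); m=((hsv[:,:,1]<70)&(hsv[:,:,2]>80))
for y in (-.06,-.05,-.03,-.01,.01,.02,.03):
    v=int(proj('wrist',[[.474,y,.0565]],s)[0,1]); c=np.where(np.diff(m[v].astype(int)))[0]
    print(y,v,[(int(a),int(b),ray('wrist',[((a+b)/2+.5,v)],.0565,s)[0,:2].round(4)) for a,b in zip(c[:-1],c[1:]) if m[v,a+1] and b-a>8])
```

```text
22.6167 [0.4649 0.0175 0.2394] 180.89374507625976 0.030202879016262275 [-0.1579 -0.4323  0.3922]
-0.06 104 [(220, 235, array([ 0.5041, -0.0603])), (268, 283, array([ 0.4627, -0.061 ])), (290, 305, array([ 0.4438, -0.0613]))]
-0.05 116 [(220, 235, array([ 0.5043, -0.0503])), (267, 282, array([ 0.4634, -0.051 ])), (290, 305, array([ 0.4434, -0.0513])), (363, 378, array([ 0.38  , -0.0523]))]
-0.03 140 [(70, 86, array([ 0.6373, -0.0276])), (221, 235, array([ 0.5043, -0.0297])), (267, 281, array([ 0.4635, -0.0304])), (289, 304, array([ 0.4435, -0.0307]))]
-0.01 162 [(77, 94, array([ 0.6333, -0.008 ])), (222, 236, array([ 0.5037, -0.0102])), (267, 281, array([ 0.4631, -0.0108])), (288, 303, array([ 0.4437, -0.0111])), (359, 371, array([ 0.3811, -0.0122]))]
0.01 184 [(25, 34, array([0.6876, 0.0131])), (82, 98, array([0.632 , 0.0122])), (223, 236, array([0.5037, 0.0101])), (267, 281, array([0.4628, 0.0095])), (288, 302, array([0.4435, 0.0091])), (357, 366, array([0.3824, 0.0081])), (375, 432, array([0.3438, 0.0075]))]
0.02 194 [(28, 38, array([0.6861, 0.0226])), (40, 74, array([0.6638, 0.0222])), (93, 106, array([0.6244, 0.0216])), (223, 236, array([0.5038, 0.0196])), (267, 280, array([0.463 , 0.0189])), (288, 301, array([0.4436, 0.0186])), (356, 365, array([0.3825, 0.0176]))]
0.03 205 [(66, 77, array([0.6519, 0.0327])), (80, 92, array([0.6384, 0.0324])), (94, 106, array([0.6253, 0.0322])), (223, 236, array([0.504 , 0.0302])), (287, 301, array([0.4437, 0.0292])), (355, 367, array([0.381 , 0.0282]))]
```

The third pin lies parallel in groove 3 at x about 0.463, 20 mm from pin A. For the handwheel I want an overhead view of the wheel, pointer and comparator stand.

jog_arm:
  rows:
    - [30, 3, 0, 30, 0, 0, 0]
    - [30, 3, -5, 38, 0, 0, 0]
    - [30, 3, -20, 30, 0, 0, 0]
    - [30, 3, -25, 25, 0, 0, 0]
    - [30, 4, -30, 15, 0, 0, 0]
    - [30, 4, -35, 10, 0, 0, 0]
    - [30, 4, -30, 10, 0, 0, 0]
    - [30, 4, -15, 0, 0, 0, 0]
    - [30, 0, 0, 0, 0, 0, 0]

```text
t: 23.42
position: [0.4929, -0.1473, 0.3964]
tcp_rot: [0.0, 0.71, -0.704, -0.0]
wrist_force: [0.3, -0.2, -1.4]
width: 0.0303
grip_force: 0.0
```

Run:
```python
from h import *
import pickle; np.set_printoptions(precision=4,suppress=True)
w,s=grab('wrist','w12.png'); print(s['t'],s['position'],yaw(s),s['wrist_force'])
pickle.dump(s,open('w12.pkl','wb'))
print(proj('wrist',[[.4712,-.2057,.1],[.5,-.206,.13],[.43,-.1515,.045],[.57,-.165,.2]],s))
a=w[40:300,120:460,::-1]; cv2.imwrite('pics/w12c.png',cv2.resize(a,(782,598),interpolation=cv2.INTER_CUBIC))
```

```text
23.4167 [ 0.4929 -0.1473  0.3964] 180.52457429292593 [ 0.2984 -0.1967 -1.4014]
[[290.5071 120.7702]
 [265.462  121.867 ]
 [317.9757 159.8928]
 [190.0432 170.4284]]
```

View pics/w12c.png

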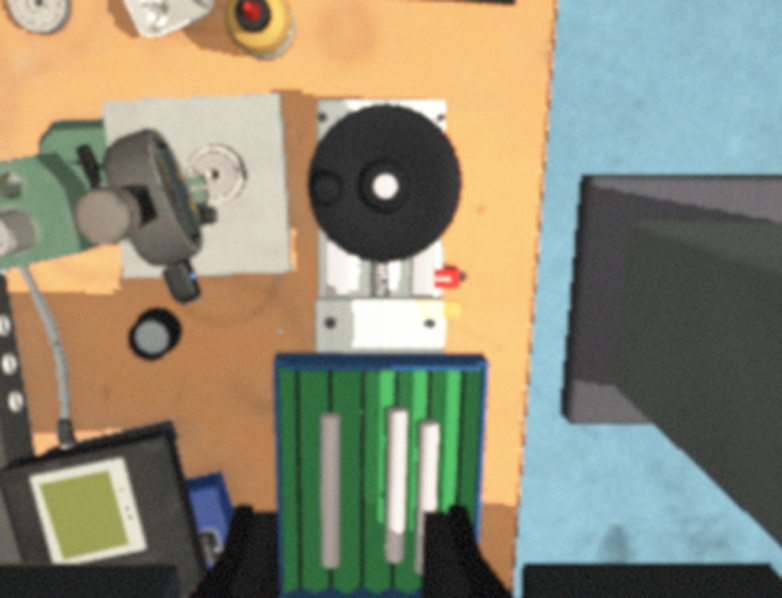

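The overhead view shows the hub at crop (385,186), handle (326,188), marker line (447,276), pointer (437,310) and the nearest part of the comparator at about (215,210). Converting these.

Run:
```python
from h import *
import pickle; np.set_printoptions(precision=4,suppress=True)
s=pickle.load(open('w12.pkl','rb')); im=cv2.imread('pics/w12.png'); 
C=lambda *p:[(120+x/2.3,40+y/2.3) for x,y in p]
g=cv2.cvtColor(im,cv2.COLOR_BGR2GRAY)
m=(g<60).astype(np.uint8); n,l,st,c=cv2.connectedComponentsWithStats(m); i=l[120,300] or l[110,290]; print(st[i],c[i])
cn=max(cv2.findContours((l==i).astype(np.uint8),0,1)[0],key=cv2.contourArea); (cx,cy),r=cv2.minEnclosingCircle(cn); print('circ',cx,cy,r, cv2.fitEllipse(cn))
M=cam('wrist',s)[1]; print('cam',M[:3,3])
for z in (.08,.09,.1): print(z,'wheel',ray('wrist',[(cx,cy)],z,s)[0], 'r',np.linalg.norm(ray('wrist',[(cx+r,cy),(cx,cy)],z,s)[0]-ray('wrist',[(cx,cy)],z,s)[0]))
for z in (.12,.13): print(z,'handle',ray('wrist',C((326,188)),z,s)[0])
print('hub',ray('wrist',C((385,186)),.1,s)[0])
for z in (.1,.15,.2): print(z,'stand',ray('wrist',C((215,212),(203,240),(195,295)),z,s)[:,:2].ravel())
hsv=cv2.cvtColor(im,cv2.COLOR_BGR2HSV)
print('marker/pointer z.045',ray('wrist',C((447,276),(437,310),(437,303),(437,318)),.045,s)[:,:2])
print(hsv[150:185,305:325].shape)
red=((hsv[:,:,0]<8)|(hsv[:,:,0]>172))&(hsv[:,:,1]>150)&(hsv[:,:,2]>90); yel=(hsv[:,:,0]>18)&(hsv[:,:,0]<34)&(hsv[:,:,1]>70)&(hsv[:,:,2]>120)
for n,mm in (('red',red),('yel',yel)):
    mm=mm.copy(); mm[:140]=0; mm[190:]=0; mm[:,:295]=0; mm[:,:]&=True; mm[:,330:]=0; v,u=np.where(mm); print(n,len(v),v.min(),v.max(),u.min(),u.max(),v.mean(),u.mean())
print(g[150:185,312:318].mean(1).astype(int))
```

```text
[ 254   87   65   66 3165] [286.0695 119.2442]
circ 286.9266357421875 119.48645782470703 33.04939270019531 ((286.071044921875, 119.29423522949219), (62.65037536621094, 65.26270294189453), 9.812381744384766)
cam [ 0.4935 -0.2315  0.5486]
0.08 wheel [ 0.4746 -0.206   0.08  ] r 0.04031413259777777
0.09 wheel [ 0.475  -0.2066  0.09  ] r 0.03945386169930126
0.1 wheel [ 0.4754 -0.2071  0.1   ] r 0.0385935908008247
0.12 handle [ 0.5043 -0.2055  0.12  ]
0.13 handle [ 0.5041 -0.2061  0.13  ]
hub [ 0.4748 -0.2056  0.1   ]
0.1 stand [ 0.5617 -0.1918  0.5685 -0.1775  0.5739 -0.1488]
0.15 stand [ 0.5541 -0.1962  0.5601 -0.1835  0.5649 -0.158 ]
0.2 stand [ 0.5465 -0.2006  0.5518 -0.1895  0.556  -0.1672]
marker/pointer z.045 [[ 0.4349 -0.1513]
 [ 0.44   -0.131 ]
 [ 0.4401 -0.1352]
 [ 0.4398 -0.1261]]
(35, 20, 3)
red 53 156 164 310 319 160.0188679245283 315.45283018867923
yel 362 140 189 312 329 162.80939226519337 321.14088397790056
[215 215 216 209 193 157 120 118 127 145 179 195 170 139 142 176 206 210
 207 205 205 216 228 230 230 229 227 227 226 225 224 224 225 224 223]
```

Wheel axis is at about (0.4745, -0.206) and the handle about (0.504, -0.206), due +x of the axis, with its top near z 0.115. Pointer minus line is about +20 mm. I'll turn the tool to close along y and bias the gripper 4 mm away from the stand.

jog_arm:
  rows:
    - [40, 0.5, -5, 0, 0, 0, -1.15]
    - [40, 0.5, -5, 0, 0, 0, -1.15]
    - [40, 0.5, -5, 0, 0, 0, -1.15]
    - [40, 0.5, -5, 0, 0, 0, -1.15]
    - [40, 0.5, -5, 0, 0, 0, -1.15]
    - [40, 0.5, -5, 0, 0, 0, -1.15]
    - [40, 0.5, -5, 0, 0, 0, -1.15]
    - [40, 0.5, -5, 0, 0, 0, -1.15]
    - [40, 0.5, -5, 0, 0, 0, -1.15]
    - [40, 0.5, -5, 0, 0, 0, -1.15]
    - [40, 0.5, -4, 0, 0, 0, -1.15]
    - [40, 0.5, -4, 0, 0, 0, -1.15]

```text
t: 24.47
position: [0.4983, -0.2016, 0.3962]
tcp_rot: [-0.001, -0.067, 0.998, 0.0]
wrist_force: [-0.4, -0.3, -0.0]
width: 0.0401
grip_force: 0.0
```

jog_arm:
  rows:
    - [40, 0, 0, -10, 0, 0, -1.15]
    - [40, 0, 0, -20, 0, 0, 0]
    - [40, 0, 0, -35, 0, 0, 0]
    - [40, 0, 0, -35, 0, 0, 0]
    - [40, 0, 0, -30, 0, 0, 0]
    - [40, 0, 0, -10, 0, 0, 0]
    - [40, 0, 0, 0, 0, 0, 0]
    - [40, 0, 0, 0, 0, 0, 0]

```text
t: 25.13
position: [0.4993, -0.2022, 0.2578]
tcp_rot: [0.0, -0.01, 1.0, -0.001]
wrist_force: [-0.5, 0.6, 0.5]
width: 0.0401
grip_force: 0.0
```

Run:
```python
from h import *
np.set_printoptions(precision=4,suppress=True)
w,s=grab('wrist','w13.png'); print(s['t'],s['position'],yaw(s),s['wrist_force'],s['width'])
import pickle; pickle.dump(s,open('w13.pkl','wb'))
```

```text
25.1333 [ 0.4993 -0.2022  0.2578] 91.14902492381867 [-0.5402  0.5811  0.4709] 0.04008638913557094
```

jog_arm:
  rows:
    - [40, 0, -2, -25, 0, 0, 0]
    - [40, 0, -2, -35, 0, 0, 0]
    - [40, 0, 0, -35, 0, 0, 0]
    - [40, 0, 0, -20, 0, 0, 0]
    - [40, 0, 0, -10, 0, 0, 0]
    - [40, 0, 0, 0, 0, 0, 0]

```text
t: 25.68
position: [0.4988, -0.2062, 0.1313]
tcp_rot: [-0.001, -0.01, 1.0, 0.0]
wrist_force: [-0.8, -0.0, 0.8]
width: 0.0399
grip_force: 0.0
```

jog_arm:
  rows:
    - [40, 0, 0, -10, 0, 0, 0]
    - [40, 0, 0, -10, 0, 0, 0]
    - [40, 0, 0, -8, 0, 0, 0]
    - [40, 0, 0, -5, 0, 0, 0]
    - [40, 0, 0, 0, 0, 0, 0]
  force: 20

```text
t: 26.1
position: [0.4981, -0.2061, 0.0978]
tcp_rot: [-0.001, -0.009, 1.0, 0.0]
wrist_force: [-0.9, -0.3, -0.7]
width: 0.0402
grip_force: 0.0
```

jog_arm:
  rows:
    - [5, 0, 0, 0, 0, 0, 0]
    - [5, 0, 0, 0, 0, 0, 0]
    - [5, 0, 0, 0, 0, 0, 0]
    - [5, 0, 0, 0, 0, 0, 0]
    - [5, 0, 0, 0, 0, 0, 0]
    - [5, 0, 0, 0, 0, 0, 0]
  force: 20

```text
t: 26.6
position: [0.4989, -0.206, 0.0991]
tcp_rot: [0.0, -0.01, 1.0, 0.0]
wrist_force: [0.2, 2.4, 2.2]
width: 0.0163
grip_force: 20.0
```

Handle gripped. First half turn anticlockwise, in 15° steps on a 30 mm circle.

jog_arm:
  rows:
    - [5, -1, 7.8, 0, 0, 0, 0]
    - [5, -3, 7.2, 0, 0, 0, 0]
    - [5, -4.8, 6.2, 0, 0, 0, 0]
    - [5, -6.2, 4.8, 0, 0, 0, 0]
    - [5, -7.2, 3, 0, 0, 0, 0]
    - [5, -7.8, 1, 0, 0, 0, 0]
    - [5, -7.8, -1, 0, 0, 0, 0]
    - [5, -7.2, -3, 0, 0, 0, 0]
    - [5, -6.2, -4.8, 0, 0, 0, 0]
    - [5, -4.8, -6.2, 0, 0, 0, 0]
    - [5, -3, -7.2, 0, 0, 0, 0]
    - [5, -1, -7.8, 0, 0, 0, 0]

```text
t: 27.6
position: [0.4387, -0.2062, 0.0991]
tcp_rot: [0.001, -0.009, 1.0, 0.0]
wrist_force: [5.7, 4.6, -1.4]
width: 0.0162
grip_force: 20.0
```

jog_arm:
  rows:
    - [5, 0, 0, 0, 0, 0, 0]

```text
t: 27.68
position: [0.4389, -0.2072, 0.0991]
tcp_rot: [0.001, -0.009, 1.0, -0.0]
wrist_force: [3.5, -1.2, -0.1]
width: 0.0164
grip_force: 20.0
```

jog_arm:
  rows:
    - [5, 1, -7.8, 0, 0, 0, 0]
    - [5, 3, -7.2, 0, 0, 0, 0]
    - [5, 4.8, -6.2, 0, 0, 0, 0]
    - [5, 6.2, -4.8, 0, 0, 0, 0]
    - [5, 7.2, -3, 0, 0, 0, 0]
    - [5, 7.8, -1, 0, 0, 0, 0]
    - [5, 7.8, 1, 0, 0, 0, 0]
    - [5, 7.2, 3, 0, 0, 0, 0]
    - [5, 6.2, 4.8, 0, 0, 0, 0]
    - [5, 4.8, 6.2, 0, 0, 0, 0]
    - [5, 3, 7.2, 0, 0, 0, 0]
    - [5, 1, 7.8, 0, 0, 0, 0]

```text
t: 28.68
position: [0.4987, -0.2078, 0.0991]
tcp_rot: [-0.0, -0.009, 1.0, -0.001]
wrist_force: [2.3, -4.8, 1.0]
width: 0.016
grip_force: 20.0
```

jog_arm:
  rows:
    - [5, -1, 7.8, 0, 0, 0, 0]
    - [5, -3, 7.2, 0, 0, 0, 0]
    - [5, -4.8, 6.2, 0, 0, 0, 0]
    - [5, -6.2, 4.8, 0, 0, 0, 0]
    - [5, -7.2, 3, 0, 0, 0, 0]
    - [5, -7.8, 1, 0, 0, 0, 0]
    - [5, -7.8, -1, 0, 0, 0, 0]
    - [5, -7.2, -3, 0, 0, 0, 0]
    - [5, -6.2, -4.8, 0, 0, 0, 0]
    - [5, -4.8, -6.2, 0, 0, 0, 0]
    - [5, -3, -7.2, 0, 0, 0, 0]
    - [5, -1, -7.8, 0, 0, 0, 0]

```text
t: 29.68
position: [0.4387, -0.2064, 0.0991]
tcp_rot: [0.001, -0.01, 1.0, 0.0]
wrist_force: [5.4, 4.5, 0.7]
width: 0.0161
grip_force: 20.0
```

Run:
```python
from h import *
import pickle; np.set_printoptions(precision=4,suppress=True)
w,s=grab('wrist','w14.png'); print(s['t'],s['position'],yaw(s),s['wrist_force'],s['width'])
pickle.dump(s,open('w14.pkl','wb'))
print('exp marker,pointer px',proj('wrist',[[.43,-.1515,.045],[.43,-.14,.045],[.43,-.13,.045]],s))
hsv=cv2.cvtColor(w[:,:,::-1].copy(),cv2.COLOR_BGR2HSV)
red=((hsv[:,:,0]<8)|(hsv[:,:,0]>172))&(hsv[:,:,1]>150)&(hsv[:,:,2]>70); yel=(hsv[:,:,0]>17)&(hsv[:,:,0]<34)&(hsv[:,:,1]>70)&(hsv[:,:,2]>110)
for n,mm in (('red',red),('yel',yel)):
    k,l,st,c=cv2.connectedComponentsWithStats(mm.astype(np.uint8)); [print(n,st[i],c[i],ray('wrist',[c[i]],.045,s)[0]) for i in range(1,k) if st[i,4]>25]
```

```text
29.6833 [ 0.4387 -0.2064  0.0991] 91.09329618956237 [5.4034 4.5347 0.6932] 0.016065892257948997
exp marker,pointer px [[365.2881 233.7606]
 [384.7388 234.1231]
 [401.6437 234.4382]]
red [351 206  24  32 372] [360.5242 218.8011] [ 0.4208 -0.1552  0.045 ]
red [367 224   5  13  27] [368.2593 228.7037] [ 0.4268 -0.1501  0.045 ]
yel [365 221  21  49 682] [374.7478 248.2419] [ 0.4391 -0.145   0.045 ]
yel [215 304   8  62 306] [218.0882 334.8595] [ 0.5016 -0.2401  0.045 ]
yel [323 305   7  61 277] [325.9964 335.6137] [ 0.5008 -0.1702  0.045 ]
yel [  74  381  394   25 6560] [283.6282 393.5544] [ 0.5479 -0.1963  0.045 ]
```

Pointer is now about 6 mm from the line. One more full turn.

jog_arm:
  rows:
    - [5, 1, -7.8, 0, 0, 0, 0]
    - [5, 3, -7.2, 0, 0, 0, 0]
    - [5, 4.8, -6.2, 0, 0, 0, 0]
    - [5, 6.2, -4.8, 0, 0, 0, 0]
    - [5, 7.2, -3, 0, 0, 0, 0]
    - [5, 7.8, -1, 0, 0, 0, 0]
    - [5, 7.8, 1, 0, 0, 0, 0]
    - [5, 7.2, 3, 0, 0, 0, 0]
    - [5, 6.2, 4.8, 0, 0, 0, 0]
    - [5, 4.8, 6.2, 0, 0, 0, 0]
    - [5, 3, 7.2, 0, 0, 0, 0]
    - [5, 1, 7.8, 0, 0, 0, 0]

```text
t: 30.73
position: [0.4987, -0.2082, 0.0991]
tcp_rot: [-0.0, -0.009, 1.0, -0.001]
wrist_force: [2.6, -4.9, 1.2]
width: 0.0163
grip_force: 20.0
```

jog_arm:
  rows:
    - [5, -1, 7.8, 0, 0, 0, 0]
    - [5, -3, 7.2, 0, 0, 0, 0]
    - [5, -4.8, 6.2, 0, 0, 0, 0]
    - [5, -6.2, 4.8, 0, 0, 0, 0]
    - [5, -7.2, 3, 0, 0, 0, 0]
    - [5, -7.8, 1, 0, 0, 0, 0]
    - [5, -7.8, -1, 0, 0, 0, 0]
    - [5, -7.2, -3, 0, 0, 0, 0]
    - [5, -6.2, -4.8, 0, 0, 0, 0]
    - [5, -4.8, -6.2, 0, 0, 0, 0]
    - [5, -3, -7.2, 0, 0, 0, 0]
    - [5, -1, -7.8, 0, 0, 0, 0]

```text
t: 31.73
position: [0.4388, -0.2065, 0.0991]
tcp_rot: [0.001, -0.01, 1.0, 0.0]
wrist_force: [5.1, 4.6, 1.5]
width: 0.0158
grip_force: 20.0
```

```bash
cat > mp.py <<'E'
from h import *
import pickle,sys; np.set_printoptions(precision=4,suppress=True)
w,s=grab('wrist',sys.argv[1]+'.png'); print(s['t'],s['position'],yaw(s),s['wrist_force'],s['width'])
pickle.dump(s,open(sys.argv[1]+'.pkl','wb'))
hsv=cv2.cvtColor(w[:,:,::-1].copy(),cv2.COLOR_BGR2HSV)
red=((hsv[:,:,0]<8)|(hsv[:,:,0]>172))&(hsv[:,:,1]>150)&(hsv[:,:,2]>70); yel=(hsv[:,:,0]>17)&(hsv[:,:,0]<34)&(hsv[:,:,1]>70)&(hsv[:,:,2]>110)
P=proj('wrist',[[.43,-.1515,.045]],s)[0]
for n,mm in (('red',red),('yel',yel)):
    k,l,st,c=cv2.connectedComponentsWithStats(mm.astype(np.uint8)); [print(n,st[i],c[i],ray('wrist',[c[i]],.045,s)[0]) for i in range(1,k) if st[i,4]>20 and np.linalg.norm(c[i]-P)<60]
# row-wise: white line in red marker, and brass pointer extents
x0,y0=P.astype(int)
for v in range(y0-26,y0+36,3):
    r=np.where(red[v,x0-35:x0+50])[0]+x0-35; q=np.where(yel[v,x0-45:x0+60])[0]+x0-45
    print(v,'red',(r.min(),r.max()) if len(r) else '','gaps',[int(a) for a in np.setdiff1d(np.arange(r.min(),r.max()),r)] if len(r) else '', 'yel',(q.min(),q.max()) if len(q) else '')
E
python3 mp.py w15
```

```text
31.7333 [ 0.4388 -0.2065  0.0991] 91.09066112160056 [5.0509 4.5672 1.5349] 0.015840632615817862
red [351 207  24  30 356] [364.2865 218.0871] [ 0.4203 -0.1532  0.045 ]
yel [349 219  20  51 673] [358.1738 248.0921] [ 0.4392 -0.155   0.045 ]
207 red (np.int64(353), np.int64(358)) gaps [] yel 
210 red (np.int64(352), np.int64(370)) gaps [361, 362, 363, 364, 365] yel 
213 red (np.int64(352), np.int64(373)) gaps [] yel 
216 red (np.int64(351), np.int64(374)) gaps [] yel 
219 red (np.int64(357), np.int64(374)) gaps [] yel (np.int64(352), np.int64(354))
222 red (np.int64(359), np.int64(373)) gaps [365, 366] yel (np.int64(353), np.int64(355))
225 red (np.int64(361), np.int64(373)) gaps [363, 364, 365, 366, 367] yel (np.int64(356), np.int64(357))
228 red (np.int64(368), np.int64(373)) gaps [] yel (np.int64(357), np.int64(360))
231 red (np.int64(370), np.int64(372)) gaps [] yel (np.int64(353), np.int64(366))
234 red (np.int64(369), np.int64(373)) gaps [] yel (np.int64(352), np.int64(367))
237 red  gaps  yel (np.int64(351), np.int64(367))
240 red  gaps  yel (np.int64(351), np.int64(368))
243 red  gaps  yel (np.int64(351), np.int64(367))
246 red  gaps  yel (np.int64(351), np.int64(366))
249 red  gaps  yel (np.int64(351), np.int64(366))
252 red  gaps  yel (np.int64(350), np.int64(365))
255 red  gaps  yel (np.int64(350), np.int64(366))
258 red  gaps  yel (np.int64(350), np.int64(366))
261 red  gaps  yel (np.int64(350), np.int64(364))
264 red  gaps  yel (np.int64(349), np.int64(364))
267 red  gaps  yel (np.int64(349), np.int64(364))
```

The pointer is about 3.6 mm past the line. I'll go another quarter turn for margin, then measure.

jog_arm:
  rows:
    - [5, 1, -7.8, 0, 0, 0, 0]
    - [5, 3, -7.2, 0, 0, 0, 0]
    - [5, 4.8, -6.2, 0, 0, 0, 0]
    - [5, 6.2, -4.8, 0, 0, 0, 0]
    - [5, 7.2, -3, 0, 0, 0, 0]
    - [5, 7.8, -1, 0, 0, 0, 0]
    - [5, 0, 0, 0, 0, 0, 0]
    - [5, 0, 0, 0, 0, 0, 0]
    - [5, 0, 0, 0, 0, 0, 0]

```text
t: 32.53
position: [0.4677, -0.2354, 0.099]
tcp_rot: [-0.001, -0.009, 1.0, 0.001]
wrist_force: [0.4, 8.4, 7.2]
width: 0.0163
grip_force: 20.0
```

```bash
python3 mp.py w16 | head -24
python3 - <<'E'
import cv2,numpy as np,pickle
from h import *
s=pickle.load(open('w16.pkl','rb')); P=proj('wrist',[[.43,-.1515,.045]],s)[0].astype(int); im=cv2.imread('pics/w16.png')
g=im[P[1]-26:P[1]+14,P[0]-22:P[0]+22]; print(P)
for v in range(0,40,3): print(P[1]-26+v,' '.join('%3d'%x for x in g[v,::2].min(1)))
E
```

```text
32.5333 [ 0.4677 -0.2354  0.099 ] 91.06445825361126 [0.3763 8.3912 7.1537] 0.016310781712623918
red [398 166  27  25 307] [412.8762 174.4788] [ 0.4228 -0.1571  0.045 ]
yel [398 176  22  50 732] [408.3169 202.7486] [ 0.4393 -0.1575  0.045 ]
161 red  gaps  yel 
164 red  gaps  yel 
167 red (np.int64(399), np.int64(406)) gaps [] yel 
170 red (np.int64(398), np.int64(421)) gaps [] yel 
173 red (np.int64(398), np.int64(424)) gaps [] yel 
176 red (np.int64(406), np.int64(424)) gaps [] yel (np.int64(400), np.int64(400))
179 red (np.int64(398), np.int64(423)) gaps [399, 400, 401, 402, 403, 404, 405, 406, 407, 408] yel (np.int64(403), np.int64(405))
182 red (np.int64(418), np.int64(424)) gaps [] yel (np.int64(405), np.int64(414))
185 red (np.int64(421), np.int64(423)) gaps [] yel (np.int64(404), np.int64(419))
188 red (np.int64(420), np.int64(422)) gaps [] yel (np.int64(402), np.int64(418))
191 red  gaps  yel (np.int64(403), np.int64(418))
194 red  gaps  yel (np.int64(401), np.int64(419))
197 red  gaps  yel (np.int64(401), np.int64(418))
200 red  gaps  yel (np.int64(401), np.int64(417))
203 re
[... 941 characters left out ...]
  90  70  54  50  58 103 111 108 109 107 105 108 104 106
182  93  61  56  71  72  81  88 111 202 127  64  55  54 105 131 135 134 134 133 136 137 132
185 166 145  94 108 107 105 106 107 107 105  96  63  74 145 136  99 105  95  75  86 101  98
188 225 180  98 107 107 107 107 109 106 104  88  57 100 204 191 140 131 128 130 129 129 128
191 233 177 102 108 107 103 107 107 104 105  89  55  69  87  89  76  75  72  71  64  68  63
194 111  84 104 108 105 102 104 104 106 106 141 164 163 166 164 163 165 166 162 163 160 158
197 135 110 109 108 104 106 111 104 103 115 199 226 225 228 226 225 224 225 225 225 224 224
200 147 128 136 132 130 110 109 103 105 151 228 235 237 234 235 234 234 234 234 234 234 234
```

Parallax matters here because the pointer and line look to be at different heights. I'll triangulate both from the views I have.

Run:
```python
from h import *
import pickle; np.set_printoptions(precision=4,suppress=True)
from scipy.optimize import least_squares
S={k:pickle.load(open(k+'.pkl','rb')) for k in ('w1','w12','w14','w15','w16')}
def seg(k,P):
    im=cv2.imread('pics/%s.png'%k); hsv=cv2.cvtColor(im,cv2.COLOR_BGR2HSV)
    yel=(hsv[:,:,0]>17)&(hsv[:,:,0]<34)&(hsv[:,:,1]>70)&(hsv[:,:,2]>110)
    n,l,st,c=cv2.connectedComponentsWithStats(yel.astype(np.uint8)); i=min(range(1,n),key=lambda i:np.linalg.norm(c[i]-P)+(1e3 if st[i,4]<60 else 0)); return st[i],c[i]
for k,P in (('w1',(380,200)),('w12',(312,175)),('w14',(375,248)),('w15',(358,248)),('w16',(408,203))): print(k,seg(k,P))
L={'w12':(314.3,160),'w15':(365,225),'w16':(415,182),'w1':(260+257/2.5,170+(326-272)/2.5)}
f=lambda p:np.concatenate([proj('wrist',[p],S[k])[0]-np.array(v) for k,v in L.items()])
r=least_squares(f,[.43,-.15,.045]); print('line',r.x,r.fun)
# pointer body centroid: w14,w15 shift 10 mm
Q={k:seg(k,P)[1] for k,P in (('w14',(375,248)),('w15',(358,248)),('w16',(408,203)),('w1',(380,200)))}
c={'w1':0}
def g(p):
    o=[]
    for k,v in Q.items():
        sh={'w1':0,'w14':p[3],'w15':p[3]+.010,'w16':p[3]+p[4]}[k]
        o.append(proj('wrist',[[p[0],p[1]-sh,p[2]]],S[k])[0]-v)
    return np.r_[np.concatenate(o), (p[4]-.0124)/.0003]
r=least_squares(g,[.44,-.13,.045,.014,.0125]); print('pointer body',r.x,r.fun)
```

```text
w1 (array([375, 187,  12,  25, 181], dtype=int32), array([379.8398, 199.0718]))
w12 (array([ 312,   79,   45,  179, 4385], dtype=int32), array([335.1131, 153.5316]))
w14 (array([365, 221,  21,  49, 682], dtype=int32), array([374.7478, 248.2419]))
w15 (array([349, 219,  20,  51, 673], dtype=int32), array([358.1738, 248.0921]))
w16 (array([398, 176,  22,  50, 732], dtype=int32), array([408.3169, 202.7486]))
line [ 0.4326 -0.1462  0.0221] [ 0.3154  1.0629 -0.1275  0.3172 -0.0822  1.0253 -0.4923 -2.198 ]
pointer body [ 0.4388 -0.1323  0.0456  0.0129  0.0124] [-0.1557 -0.0433 -0.0748 -0.1839  0.235  -0.506  -0.0098  1.3522  0.1179]
```

Triangulation puts the line at y = -0.146, z 0.022 and the pointer at y = -0.158, z 0.046. The pointer is now about 11 mm past the line, so step 2 is clearly met. Now clockwise, 1.25 turns first.

jog_arm:
  rows:
    - [5, -7.8, 1, 0, 0, 0, 0]
    - [5, -7.2, 3, 0, 0, 0, 0]
    - [5, -6.2, 4.8, 0, 0, 0, 0]
    - [5, -4.8, 6.2, 0, 0, 0, 0]
    - [5, -3, 7.2, 0, 0, 0, 0]
    - [5, -1, 7.8, 0, 0, 0, 0]

```text
t: 33.08
position: [0.4389, -0.2073, 0.0991]
tcp_rot: [0.0, -0.009, 1.0, -0.001]
wrist_force: [4.7, -4.8, 1.0]
width: 0.0161
grip_force: 20.0
```

jog_arm:
  rows:
    - [5, 1, 7.8, 0, 0, 0, 0]
    - [5, 3, 7.2, 0, 0, 0, 0]
    - [5, 4.8, 6.2, 0, 0, 0, 0]
    - [5, 6.2, 4.8, 0, 0, 0, 0]
    - [5, 7.2, 3, 0, 0, 0, 0]
    - [5, 7.8, 1, 0, 0, 0, 0]
    - [5, 7.8, -1, 0, 0, 0, 0]
    - [5, 7.2, -3, 0, 0, 0, 0]
    - [5, 6.2, -4.8, 0, 0, 0, 0]
    - [5, 4.8, -6.2, 0, 0, 0, 0]
    - [5, 3, -7.2, 0, 0, 0, 0]
    - [5, 1, -7.8, 0, 0, 0, 0]

```text
t: 34.08
position: [0.4989, -0.2052, 0.099]
tcp_rot: [-0.001, -0.01, 1.0, 0.001]
wrist_force: [-0.5, 4.6, 7.6]
width: 0.016
grip_force: 20.0
```

jog_arm:
  rows:
    - [5, -1, -7.8, 0, 0, 0, 0]
    - [5, -3, -7.2, 0, 0, 0, 0]
    - [5, -4.8, -6.2, 0, 0, 0, 0]
    - [5, -6.2, -4.8, 0, 0, 0, 0]
    - [5, -7.2, -3, 0, 0, 0, 0]
    - [5, -7.8, -1, 0, 0, 0, 0]
    - [5, -7.8, 1, 0, 0, 0, 0]
    - [5, -7.2, 3, 0, 0, 0, 0]
    - [5, -6.2, 4.8, 0, 0, 0, 0]
    - [5, -4.8, 6.2, 0, 0, 0, 0]
    - [5, -3, 7.2, 0, 0, 0, 0]
    - [5, -1, 7.8, 0, 0, 0, 0]

```text
t: 35.08
position: [0.4388, -0.2064, 0.0991]
tcp_rot: [0.0, -0.009, 1.0, -0.001]
wrist_force: [4.4, -4.5, 2.0]
width: 0.0163
grip_force: 20.0
```

jog_arm:
  rows:
    - [5, 0, 0, 0, 0, 0, 0]
    - [40, 0, 0, 0, 0, 0, 0]
    - [40, 0, 0, 0, 0, 0, 0]
    - [40, 0, 0, 0, 0, 0, 0]
    - [40, 0, 0, 0, 0, 0, 0]
    - [40, 0, 0, 0, 0, 0, 0]
    - [40, 0, 0, 15, 0, 0, 0]
    - [40, 0, 0, 30, 0, 0, 0]
    - [40, 0, 0, 25, 0, 0, 0]
    - [40, 0, 30, 0, 0, 0, 0]
    - [40, 0, 30, 0, 0, 0, 0]
    - [40, 0, 0, 0, 0, 0, 0]

```text
t: 36.08
position: [0.438, -0.1437, 0.169]
tcp_rot: [-0.0, -0.011, 1.0, 0.001]
wrist_force: [-1.0, 0.6, -0.9]
width: 0.0403
grip_force: 0.0
```

Run:
```python
from h import *
import pickle; np.set_printoptions(precision=4,suppress=True)
w,s=grab('wrist','w17.png'); print(s['t'],s['position'],yaw(s),s['wrist_force'],s['width'])
pickle.dump(s,open('w17.pkl','wb'))
hsv=cv2.cvtColor(w[:,:,::-1].copy(),cv2.COLOR_BGR2HSV)
yel=(hsv[:,:,0]>17)&(hsv[:,:,0]<34)&(hsv[:,:,1]>70)&(hsv[:,:,2]>110); red=((hsv[:,:,0]<8)|(hsv[:,:,0]>172))&(hsv[:,:,1]>150)&(hsv[:,:,2]>70)
PL=proj('wrist',[[.4326,-.1462,.022],[.4388,-.1462,.0456]],s); print(PL)
u0,v0=PL[0].astype(int)
for v in range(v0-24,v0+40,3):
    q=np.where(yel[v,u0-30:u0+30])[0]+u0-30; r=np.where(red[v,u0-30:u0+30])[0]+u0-30
    print(v,(r.min(),r.max()) if len(r) else '',(q.min(),q.max()) if len(q) else '',' '.join('%d'%x for x in w[v,u0-14:u0+16].min(1)) if v<v0+10 else '')
```

```text
36.0833 [ 0.438  -0.1437  0.169 ] 91.21087946579036 [-0.9912  0.6063 -0.9119] 0.04028876714558742
[[269.0881 197.1997]
 [268.7053 212.7546]]
173   95 97 92 99 95 98 96 94 96 97 95 95 97 96 95 94 97 95 95 95 94 94 96 97 96 95 100 97 97 97
176   96 99 95 95 95 94 94 94 96 96 94 97 95 97 94 95 95 93 94 95 96 93 96 96 95 98 98 96 97 94
179   99 95 94 97 98 95 98 97 98 95 95 94 87 77 77 80 82 85 89 93 94 94 98 96 98 96 94 97 97 96
182   96 99 96 96 98 98 94 97 93 88 85 73 66 69 76 77 75 72 74 82 91 95 94 96 95 94 96 95 95 91
185 (np.int64(264), np.int64(275))  99 98 97 95 97 96 92 83 63 41 32 40 48 56 63 68 61 53 43 37 39 56 79 92 94 94 98 95 94 93
188 (np.int64(263), np.int64(276))  97 97 97 97 98 94 91 79 61 43 43 44 45 43 46 40 43 39 42 38 45 50 73 94 97 96 96 95 99 95
191 (np.int64(263), np.int64(276))  97 98 98 97 97 96 84 59 44 44 53 57 53 52 51 49 51 53 48 48 48 53 78 92 98 97 96 93 98 99
194 (np.int64(263), np.int64(276))  106 108 105 105 107 102 92 66 47 42 57 68 64 69 77 78 60 52 48 48 48 58 82 101 105 103 103 103 103 104
197 (np.int64(272), np.int64(276)) (np.int64(266), np.int
[... 186 characters left out ...]
 192 191 192 184 156 116 98 97 95 102 106 106 100 97 96 96 90 71 54 52 85 142 178 189 188 187 183 186 186
203 (np.int64(274), np.int64(275)) (np.int64(261), np.int64(271)) 223 225 222 223 218 180 118 99 99 96 97 97 96 96 95 95 91 83 66 51 57 100 172 215 224 224 223 219 203 169
206  (np.int64(260), np.int64(272)) 215 218 215 211 189 144 110 98 95 94 92 96 97 96 94 96 95 100 119 139 142 149 157 164 165 163 162 161 151 146
209  (np.int64(261), np.int64(272)) 
212  (np.int64(260), np.int64(271)) 
215  (np.int64(260), np.int64(271)) 
218  (np.int64(260), np.int64(272)) 
221  (np.int64(260), np.int64(272)) 
224  (np.int64(260), np.int64(271)) 
227  (np.int64(260), np.int64(271)) 
230   
233   
236
```

Run:
```python
from h import *
import pickle; np.set_printoptions(precision=4,suppress=True)
s=pickle.load(open('w17.pkl','rb'))
a=ray('wrist',[(269.5,197)],.022,s)[0]; b=ray('wrist',[(266,210),(266,225)],.0456,s); c=ray('wrist',[(266,198)],.04,s); print(a,b,c)
```

```text
[ 0.4324 -0.1459  0.022 ] [[ 0.4366 -0.1483  0.0456]
 [ 0.4489 -0.1481  0.0456]] [[ 0.4285 -0.1486  0.04  ]]
```

The pointer is 2.4 mm short of the line, about a quarter turn. Regripping the handle.

jog_arm:
  rows:
    - [40, 0.5, -31, 0, 0, 0, 0]
    - [40, 0.5, -31.5, 0, 0, 0, 0]
    - [40, 0, 0, 0, 0, 0, 0]
    - [40, 0, 0, -25, 0, 0, 0]
    - [40, 0, 0, -30, 0, 0, 0]
    - [40, 0, 0, -15, 0, 0, 0]
    - [40, 0, 0, 0, 0, 0, 0]

```text
t: 36.72
position: [0.4379, -0.2092, 0.0964]
tcp_rot: [-0.003, -0.009, 1.0, 0.0]
wrist_force: [0.6, 0.4, -0.1]
width: 0.04
grip_force: 0.0
```

jog_arm:
  rows:
    - [5, 0, 0, 0, 0, 0, 0]
    - [5, 0, 0, 0, 0, 0, 0]
    - [5, 0, 0, 0, 0, 0, 0]
    - [5, 0, 0, 0, 0, 0, 0]
    - [5, 0, 0, 0, 0, 0, 0]
    - [5, 0, 0, 0, 0, 0, 0]

```text
t: 37.22
position: [0.4396, -0.2083, 0.099]
tcp_rot: [0.0, -0.009, 1.0, 0.0]
wrist_force: [-0.9, 4.0, 1.8]
width: 0.0159
grip_force: 20.0
```

jog_arm:
  rows:
    - [5, 0.5, 7.8, 0, 0, 0, 0]
    - [5, 3, 7.5, 0, 0, 0, 0]
    - [5, 4.8, 6.6, 0, 0, 0, 0]
    - [5, 6.2, 5.2, 0, 0, 0, 0]
    - [5, 7.2, 3.4, 0, 0, 0, 0]
    - [5, 7.5, 1.3, 0, 0, 0, 0]
    - [5, 0, 0, 0, 0, 0, 0]
    - [5, 0, 0, 0, 0, 0, 0]

```text
t: 37.88
position: [0.4685, -0.1754, 0.099]
tcp_rot: [-0.0, -0.01, 1.0, 0.001]
wrist_force: [-2.5, 7.1, 4.2]
width: 0.0162
grip_force: 20.0
```

jog_arm:
  rows:
    - [40, 0, 0, 0, 0, 0, 0]
    - [40, 0, 0, 0, 0, 0, 0]
    - [40, 0, 0, 0, 0, 0, 0]
    - [40, 0, 0, 0, 0, 0, 0]
    - [40, 0, 0, 0, 0, 0, 0]
    - [40, 0, 0, 15, 0, 0, 0]
    - [40, 0, 0, 30, 0, 0, 0]
    - [40, -10, 0, 30, 0, 0, 0]
    - [40, -15, 15, 0, 0, 0, 0]
    - [40, -10, 15, 0, 0, 0, 0]
    - [40, 0, 0, 0, 0, 0, 0]
    - [40, 0, 0, 0, 0, 0, 0]

```text
t: 38.88
position: [0.4334, -0.147, 0.1738]
tcp_rot: [0.0, -0.01, 1.0, -0.0]
wrist_force: [0.4, 0.5, 0.1]
width: 0.0402
grip_force: 0.0
```

```bash
cat > fin.py <<'E'
from h import *
import pickle,sys; np.set_printoptions(precision=4,suppress=True)
w,s=grab('wrist',sys.argv[1]+'.png'); print(s['t'],s['position'],yaw(s),s['wrist_force'],s['width'])
hsv=cv2.cvtColor(w[:,:,::-1].copy(),cv2.COLOR_BGR2HSV)
yel=(hsv[:,:,0]>17)&(hsv[:,:,0]<34)&(hsv[:,:,1]>70)&(hsv[:,:,2]>110)
u0,v0=proj('wrist',[[.4326,-.1462,.022]],s)[0].round().astype(int); print(u0,v0)
for v in range(v0-12,v0+30,3):
    q=np.where(yel[v,u0-30:u0+30])[0]+u0-30
    print(v,(q.min(),q.max(),ray('wrist',[((q.min()+q.max())/2,v)],.0456,s)[0,:2]) if len(q) else '',' '.join('%d'%x for x in w[v,u0-12:u0+13].min(1)) if v<v0+9 else '')
print('line',ray('wrist',[(u0,v0)],.022,s)[0])
E
python3 fin.py w18
```

```text
38.8833 [ 0.4334 -0.147   0.1738] 91.12930279268633 [0.3904 0.4708 0.0636] 0.04015048085716911
273 201
189  96 99 94 95 93 84 64 38 35 36 43 57 62 64 62 57 46 33 43 58 81 91 94 91 95
192  96 98 97 95 94 82 61 46 47 44 46 44 42 44 42 45 41 38 45 55 79 93 96 98 94
195  97 100 94 93 80 58 42 44 50 48 47 53 52 52 52 52 53 48 47 54 73 94 95 97 96
198  109 112 109 106 94 69 44 50 49 47 54 60 60 67 58 53 48 48 50 60 87 103 104 106 107
201  124 113 113 128 127 105 72 56 56 60 59 64 66 68 63 59 56 58 63 79 107 126 128 123 103
204 (np.int64(269), np.int64(279), array([ 0.4284, -0.1456])) 196 198 198 197 192 163 111 88 95 96 94 94 100 104 102 98 91 93 98 106 151 184 190 195 192
207 (np.int64(269), np.int64(279), array([ 0.4309, -0.1456])) 222 222 221 222 212 177 114 86 94 92 96 92 94 97 95 96 94 93 97 116 173 212 219 221 221
210 (np.int64(269), np.int64(279), array([ 0.4333, -0.1455])) 
213 (np.int64(267), np.int64(279), array([ 0.4358, -0.1462])) 
216 (np.int64(267), np.int64(279), array([ 0.4383, -0.1462])) 
219 (np.int64(267), np.int64(279), array([ 0.4408, -0.1461])) 
222 (np.int64(267), np.int64(279), array([ 0.4433, -0.1461])) 
225 (np.int64(267), np.int64(279), array([ 0.4458, -0.146 ])) 
228 (np.int64(268), np.int64(278), array([ 0.4484, -0.146 ])) 
line [ 0.4325 -0.1463  0.022 ]
```

The pointer lies on the line within a few tenths of a millimetre and was last driven clockwise, with the handle released. I'll check the comb in the top view, then sign off.

Run:
```python
from h import *
t,_=grab('top','top9.png'); 
for f in ('top0','top9'):
    hsv=cv2.cvtColor(cv2.imread('pics/%s.png'%f),cv2.COLOR_BGR2HSV); m=((hsv[:,:,1]<60)&(hsv[:,:,2]>120)).astype(np.uint8)
    n,l,st,c=cv2.connectedComponentsWithStats(m); print(f,[(st[i].tolist(),c[i].round(1).tolist()) for i in range(1,n) if st[i,4]>15 and 398<c[i][0]<450 and 230<c[i][1]<256])
    print('bench pin',m[225:262,175:205].sum(), 'tray', [(st[i].tolist()) for i in range(1,n) if st[i,4]>30 and 285<c[i][0]<350 and 215<c[i][1]<250])
```

```text
top0 [([403, 238, 19, 15, 83], [410.8, 244.8]), ([435, 238, 12, 16, 82], [441.5, 245.3])]
bench pin 77 tray [[280, 220, 12, 25, 150], [299, 221, 30, 3, 89], [298, 239, 28, 3, 83]]
top9 [([436, 238, 12, 15, 76], [442.0, 244.8]), ([404, 242, 18, 11, 76], [411.9, 244.2])]
bench pin 0 tray [[294, 206, 46, 96, 1926]]
```

The comb stands as it did at the start and the bench is clear of pins. Handing in.

```bash
python3 -c "
from rig import robot
print(robot.sign_off())"
```

```text
the job is handed in; nothing more can be done
None
```

The job is handed in, with no verdict returned: all three pins found lie in grooves, the comb is back on its mat, and the pointer is on the line to within about 0.5 mm by camera, last driven away from the wheel. The two tray pins already looked seated before combing.

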